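# Unload the toaster at the tasting stand: good toast to the rack, waste to the lever bin

## Robot

A 6-joint arm with a two-finger parallel gripper is mounted at the origin on the work surface. World frame = base frame: x ahead of the robot, y to its left, z up, the work surface at z = 0. Lengths are in mm, angles in rad, forces in N, time in s.
With the tool pointing down it reaches from about 350 to 975 mm from the base axis. Payload 17.4 kg.
Tool frame: the origin (TCP) lies at the very end of the fingers, on their centre line; the grasp point (between the pads) lies 19 mm behind it; y points along the fingers, z is the direction in which the jaws open and shut, and the axes are right-handed (so a half turn about y gives the same grasp; the last joint's range is limited). The gripper opens to 85 mm and grips with 20 to 120 N. Pads are 22 mm wide; open, the fingers measure 114 mm over their backs; the gripper's body (76 mm by 85 mm) begins 54 mm behind the grasp point. The pads swing forward as they close: fully open they stand 13 mm farther back than shut.
Start: joints at [-0.038, 0.116, 1.442, -0, 1.584, -0.038], TCP at [675.006, -0.009, 231.303] pointing down, gripper open.
Joint ranges: [-2.83, 2.83], [-0.83, 2.19], [0.07, 2.5], [-1.14, 4.28], [0.01, 3], [-2.97, 2.97]. Speed limits (rad/s): [1.89, 1.89, 2.22, 3.14, 3.14, 3.14].

## Interface

Orientations are given as a unit quaternion [w, x, y, z].
In Python, from plant import state, viewer, workorder, recognise, silhouettes, spot_point gives the robot as it stands. The module is installed in compiled form; this text tells all that it offers.
- The arm moves only by the shell command python3 -m creep 'ROWS'. ROWS is JSON, a list of rows, each a list of 3 entries, a list of its own where there are three numbers: the finger opening in m, from 0 to 0.0854, then the shift along the tool's x, y, z in m, then the turn, a rotation vector about the tool's x, y, z in degrees. In form: [[hand, [tx, ty, tz], [wx, wy, wz]], ...]. A call has 1 to 5 rows; each row shifts and turns the pose as measured when the row begins, along the tool's axes as they then stand; what a row does not reach is not made up. A row lasts 1/10 s, in which the tool goes at most 50 mm and 8.59 degrees, less where a joint would pass 70% of its speed; a pose out of reach is approached as far as the arm can. A call is refused whole if a number of a shift passes 0.05 or a number of a turn 8.59, either way. A call with a gripper value outside its range is refused whole. The fingers move at their own pace and stop on an object; the grip force is fixed at half the most. Time passes only in rows, so rows that do not move let the fingers close. It gives the time, the measured TCP pose, the force and the opening at its end, in the units of the state.
- state(): the state, without advancing time (a new reading comes with each control period).
- viewer.grab_frame(name): name is "scene" or "side" or "wrist"; returns a dict with "img" (480x640x3 uint8, red, green, blue), "z_map" (480x640 float32, mm along the optical axis (not along the pixel's ray), 0 where there is no reading), "fx", "fy", "cx", "cy" (pixels), "pose" (4x4, takes a point from camera to world coordinates). Camera axes: x right, y down, z forward; pixel columns grow to the right and rows downward; lengths in mm; the calibration is good to about 2 mm. The wrist camera is an equidistant fisheye: a pixel r from the principal point sees the ray r / f radians off the axis. A picture is of the moment at which its call begins.
- workorder.close_job(): hands the job in, once; it reports no verdict.
Trained networks look in the newest picture that a camera, given by its name, has taken for a name from the list of things; names that differ only in an ending like _2 or _b are one class to them, and where a whole thing is asked for, a point or a joint stands for the part that bears it (a point fixed in the world has none). Each returns a list of dicts, best first, with "conf" (0 to 1); they miss things now and then, are a little off and sometimes report something else, mostly with a low value. They report only what shows in the picture. A call takes as long as a camera call. They do not tell look-alikes from the thing itself.
- recognise(camera, label): "pixel" ([column, row] in pixels, amid what is visible of it).
- silhouettes(camera, label): "mask" (480x640 bool, what is visible of it) and "pixel" ([column, row] in pixels, amid what is visible of it).
- spot_point(camera, label): "pixel" ([column, row] in pixels: a listed point, or the origin of a listed thing).
The state is a dict: "clock": time; "q": joint angles; "qvel": joint speeds; "joint_torque": joint torques, N m; "position": TCP position; "orientation": TCP orientation; "contact_force": force on the tool from outside, world axes, zero at the start; "moment": the same for the moment, N m; "grip_width": finger opening in mm.
Only numpy, scipy, OpenCV 4.12 (cv2) and the standard library are available. Lean on these libraries where they do the work, as an engineer would, in place of code of your own. Each camera call takes 0.05 s, during which the arm holds its last target. There are 200 camera calls.

## Task

The toaster on the tasting stand has popped up: stand every golden slice upright in a groove of the wooden toast rack, one per groove, pushed fully down, and put the burnt black slice and the stale baguette ends lying on the table into the green waste bin. Work the bin by its red lever and never push on the lid itself: press the lever right down so that the lid stands raised, keep it raised until all the waste is in, then lift the lever again so that the lid closes fully. Leave the jars, the mug and the spatula where they are.

Things in the scene. Friction and masses are not known exactly. Their poses are not given: they have to be found in the camera images.
- toaster: the four-slice toaster (fixed): stainless with black ends, 180 (its x) x 300 (its y) x 180 tall; origin at the centre of its underside. Two open slots run along its y at x = -40 and +40, 18 wide between the bread guides; each takes two slices end to end, at y = -55 and +55, standing on the raised carriage 125 above the table
- toast1: golden toast: an upright slice of bread 14 thick (its x) x 90 wide (its y) x 100 tall (its z), 35 g; origin at the centre of its lower edge. It starts standing in one of the four places of the toaster's slots, its top 45 above the toaster's top; in the rack it stands with 68 showing above the wood. None from the start = absent this time
- toast2: golden toast, same slice as toast1
- toast3: golden toast, same slice as toast1
- burnt: the burnt slice, black; same size and axes as toast1, in any of the four places of the toaster; always present
- burnt_mid (a point): the middle of the burnt slice, 50 above its lower edge
- rack: the wooden toast rack (fixed): 178 (its x) x 110 (its y) x 42 tall, origin at the centre of its underside; three grooves run along its y over its whole width, at x = -58, 0 and +58. Each groove is 18 wide, its floor 10 above the table, with a 45 degree chamfer at the mouth, 8 deep, that widens it to 34 at the top
- groove1 (a point): middle of the floor of the groove at rack x = -58; its axes are the rack's (x across the groove, y along it)
- groove2 (a point): the same of the groove at rack x = 0
- groove3 (a point): the same of the groove at rack x = +58
- bin: the hand-operated waste bin (fixed): dark green open box 190 x 190 x 160 tall, walls 5; origin at the centre of its underside, its -x side is the front with the lever, its lid is hinged along the top of the +x side
- bin_mouth (a point): middle of the bin's open top, 160 above the table
- bin_lid (a joint): lid angle, rad: 0 closed, 1.87 fully raised (about 107 degrees). It moves only together with the lever (5.2 times the lever's angle). Raised past upright (1.57) it stays up by its own weight; below that it falls shut by itself in about 2 s. The lid is about 195 long, so it stands 350 above the table when raised
- lid_edge (a point): middle of the free edge of the lid, a dark green panel 196 x 194 x 8 hinged at the middle of the bin's +x top edge (height 165). The lid is not to be pushed by the robot
- bin_lever (a joint): lever angle, rad: 0 up (lid closed), 0.36 right down (lid fully raised, stops there). Pressing slowly takes about 7 N at the red pad (more if fast: the lid is damped), lifting it about 3 N. A steel bar along the bin's -y side, pivoted there at bin x = -30, height 95, that bends across the front (bin x = -160) to the pad
- lever_pad (a point): centre of the lever's red pad, 44 long (bin's x) x 34 wide (bin's y) x 10 thick, 95 in front of the bin's middle and 160 from the pivot: it points up by 0.18 rad when up (pad at height 124) and down by 0.18 rad when pressed (height 66). Its two sides are free: press it from above with shut fingers; to lift, take it across its 34 width from above, or hook it from below
- end1: stale baguette end, brown, 56 long (its x) x 42 wide (its y) x 38 tall, 40 g, origin at the centre of its underside; flat underside, lies on the table between robot and rack. None from the start = absent this time
- end2: another baguette end, same as end1
- end3: another baguette end, same as end1
- jam: bystander: jam jar with a red cap, 60 across, 85 tall; origin under it
- mug: bystander: blue mug, 76 across, 85 tall; origin under it
- spatula: bystander: serving spatula with a wooden handle, 190 long, lying at the right of the bin; origin under it
- honey: bystander: amber honey jar, 54 across, 110 tall; origin under it
Mind the look-alikes: they are no part of the job. What is meant by the burnt is not turquoise, and is the larger of those in its own colour.

How it is judged:
By the outcome, as a careful person would: the job done as asked, in the order asked, and still so for the second after the job is handed in, with the robot touching nothing.
Of toast1, toast2, toast3 only 2 to 3 are there at a start; the rules pass over those that are not, and their reading is None.
Of end1, end2, end3 only 2 to 3 are there at a start; the rules pass over those that are not, and their reading is None.
At some moment in a run one of end1, end2, end3 may be knocked a few centimetres aside while the robot is not near it.
It also fails if it takes over 208 s, if anything falls off the work surface, if the arm or the gripper's body presses on something with over 40 N, if the wrist force passes 120 N, or if a joint passes its speed limit or range.

## Working session

There is one attempt and no reset: what is moved stays moved. The work goes in short steps, Python scripts to look and compute and a shell command to move; the robot and the scene stay as the last step left them, time stands still between calls to the robot, and variables do not carry over. Pictures are saved under pics/ and viewed, about 12 in all and at most 16, crops included, and the job is handed in when it is done.

```bash
ls; mkdir -p pics; cat > h.py <<'E'
import numpy as np, cv2
from plant import state, viewer, workorder, recognise, silhouettes, spot_point
def save(f,n,crop=None,sc=1):
    im=f["img"][:,:,::-1]
    if crop: im=im[crop[1]:crop[3],crop[0]:crop[2]]
    cv2.imwrite("pics/"+n,cv2.resize(im,None,fx=sc,fy=sc,interpolation=cv2.INTER_CUBIC))
def rays(f,px,fish=False):
    px=np.atleast_2d(np.asarray(px,float)); a=(px[:,0]-f["cx"])/f["fx"]; b=(px[:,1]-f["cy"])/f["fy"]
    if fish:
        t=np.hypot(a,b); s=np.where(t>1e-9,np.sin(t)/np.maximum(t,1e-9),1); return np.c_[a*s,b*s,np.cos(t)]
    return np.c_[a,b,np.ones(len(a))]
def cloud(f,mask,fish=False):
    m=mask&(f["z_map"]>0); v,u=np.nonzero(m); r=rays(f,np.c_[u,v],fish)
    p=r*(f["z_map"][v,u]/r[:,2])[:,None]; P=f["pose"]; return p@P[:3,:3].T+P[:3,3]
def R(q):
    from scipy.spatial.transform import Rotation as T
    return T.from_quat([q[1],q[2],q[3],q[0]])
E
python3 - <<'E'
from h import *
s=state(); print({k:np.round(v,3) for k,v in s.items()})
print(np.round(R(s["orientation"]).as_matrix(),3))
for c in("scene","side"):
    f=viewer.grab_frame(c); save(f,c+"0.png"); np.savez("/tmp/"+c+".npz",**f)
    print(c,f["fx"],f["fy"],f["cx"],f["cy"],np.round(f["pose"],3).tolist())
    for n in ["toaster","toast1","burnt","rack","bin","lever_pad","end1","jam","mug","spatula","honey"]:
        print(n,end=": ")
        for d in silhouettes(c,n):
            p=cloud(f,d["mask"])
            if len(p): print(round(d["conf"],2),np.round(d["pixel"]).astype(int).tolist(),d["mask"].sum(),np.round(np.median(p,0)).astype(int).tolist(),np.round(np.percentile(p,[3,97],axis=0)).astype(int).tolist(),end=" | ")
        print()
    if c=="scene":
        for n in ["groove1","groove2","groove3","lever_pad","bin_mouth"]: print(n,[(round(d["conf"],2),np.round(d["pixel"],1).tolist()) for d in spot_point(c,n)])
E
```

```text
pics
{'clock': np.float64(0.0), 'q': array([-0.038,  0.117,  1.442,  0.   ,  1.584, -0.038]), 'qvel': array([-0.   , -0.001, -0.001,  0.   , -0.   ,  0.   ]), 'joint_torque': array([-3.0000e-03, -7.3202e+01, -6.3248e+01, -0.0000e+00,  7.0000e-03,
       -0.0000e+00]), 'position': array([6.74801e+02, 6.00000e-03, 2.30524e+02]), 'orientation': array([ 0.5, -0.5,  0.5, -0.5]), 'contact_force': array([ 0.873, -0.591, -0.366]), 'moment': array([ 0.043, -0.013,  0.01 ]), 'grip_width': np.float64(85.72)}
[[ 0.    -0.001  1.   ]
 [-1.     0.     0.   ]
 [-0.    -1.    -0.001]]
scene 450.455315838143 450.455315838143 316.7399395357877 233.20410480521846 [[-0.653, 0.458, -0.603, 1349.008], [0.757, 0.384, -0.528, 706.241], [-0.01, -0.802, -0.598, 952.577], [0.0, 0.0, 0.0, 1.0]]
toaster: 0.89 [431, 297] 9047 [542, 385, 147] [[413, 221, 17], [612, 504, 179]] | 0.65 [411, 268] 618 [541, 315, 201] [[514, 276, 175], [558, 351, 222]] | 
toast1: 0.84 [415, 247] 551 [468, 283, 200] [[450, 245, 174], [485, 321, 222]] | 0.72 [410, 270] 562 [542, 314, 201] [[526, 278, 176], [558, 351, 222]] | 
burnt: 0.95
[... 2090 characters left out ...]
594, -194, 131]] | 
lever_pad: 0.96 [371, 306] 899 [424, -296, 120] [[391, -387, 80], [582, -192, 131]] | 
end1: 0.77 [319, 298] 323 [425, -123, 33] [[409, -138, 6], [445, -89, 43]] | 0.75 [275, 275] 286 [420, 18, 31] [[404, 8, 3], [440, 56, 43]] | 0.18 [373, 225] 800 [766, -21, 56] [[729, -56, 3], [825, 17, 84]] | 
jam: 0.82 [217, 261] 692 [326, 168, 56] [[307, 156, 3], [358, 202, 86]] | 
mug: 0.57 [371, 222] 837 [768, -17, 56] [[729, -56, 0], [825, 55, 84]] | 0.38 [371, 307] 941 [426, -308, 119] [[391, -390, 80], [593, -194, 131]] | 
spatula: 0.97 [451, 408] 1608 [410, -511, 4] [[292, -548, 0], [468, -488, 20]] | 
honey: 0.82 [328, 197] 483 [767, 161, 65] [[755, 149, 7], [794, 188, 110]] |
```

View pics/scene0.png

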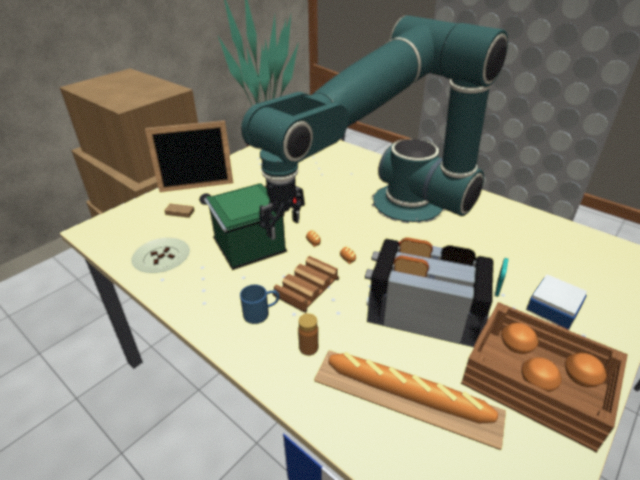

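View pics/side0.png

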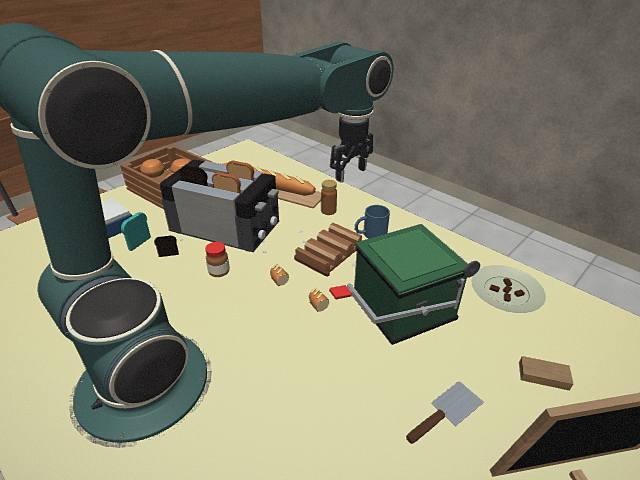

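```bash
cat > fit.py <<'E'
from h import *
F={c:viewer.grab_frame(c) for c in("scene","side")}
A={c:cloud(F[c],np.ones((480,640),bool)) for c in F}
def sel(c,lo,hi):
    p=A[c]; return p[np.all((p>lo)&(p<hi),1)]
def rect(p,n):
    r=cv2.minAreaRect(p[:,:2].astype(np.float32)); print(n,len(p),"c",np.round(r[0],1),"sz",np.round(r[1],1),"ang",round(r[2],1),"z",np.round(np.percentile(p[:,2],[5,50,95]),1))
for c in F:
    print(c)
    rect(sel(c,[390,330,214],[460,480,235]),"burnt top")
    rect(sel(c,[430,220,214],[505,335,235]),"toastA top")
    rect(sel(c,[505,250,214],[590,362,235]),"toastB top")
    rect(sel(c,[490,-60,36],[730,95,50]),"rack top")
    rect(sel(c,[400,-450,163],[750,-120,190]),"lid top")
    rect(sel(c,[380,-20,20],[480,90,50]),"e1"); rect(sel(c,[385,-160,20],[480,-65,50]),"e2")
    rect(sel(c,[380,-20,5],[480,90,50]),"e1"); rect(sel(c,[385,-160,5],[480,-65,50]),"e2")
    rect(sel(c,[340,150,170],[660,550,186]),"toaster top")
    f=F[c]; hsv=cv2.cvtColor(f["img"],cv2.COLOR_RGB2HSV); red=((hsv[...,0]<6)|(hsv[...,0]>174))&(hsv[...,1]>180)&(hsv[...,2]>100)
    n,l,st,ce=cv2.connectedComponentsWithStats(red.astype(np.uint8))
    for i in range(1,n):
        if st[i,4]>40:
            p=cloud(f,l==i); 
            if len(p): rect(p,"red"+str(np.round(ce[i])))
E
python3 fit.py
```

```text
scene
burnt top 152 c [422.2 383.8] sz [20.5 78.4] ang 19.5 z [214.5 219.4 222.8]
toastA top 137 c [464.4 282.6] sz [18.4 76.5] ang 20.1 z [215.1 219.2 222.3]
toastB top 155 c [538.5 312.3] sz [21.1 78.1] ang 20.4 z [214.8 219.6 222.9]
rack top 806 c [627.1  19. ] sz [203.4 113.6] ang 4.7 z [36.4 39.  42.4]
lid top 1894 c [ 594.9 -277.4] sz [209.8 216.8] ang 69.6 z [166.1 172.8 176.6]
e1 154 c [434.4  36.3] sz [61.3 36.9] ang 75.5 z [21.3 31.6 39.2]
e2 132 c [ 439.2 -109.5] sz [38.  61.2] ang 3.7 z [21.9 32.6 40. ]
e1 191 c [434.4  36.3] sz [61.3 36.9] ang 75.5 z [12.3 28.6 38.6]
e2 167 c [ 439.2 -109.5] sz [38.  61.2] ang 3.7 z [12.5 29.3 38.8]
toaster top 3960 c [481.5 348.4] sz [184.6 298.3] ang 22.6 z [172.2 176.8 180.4]
side
burnt top 112 c [418.4 380.8] sz [16.8 76.2] ang 24.3 z [214.9 220.4 224.4]
toastA top 117 c [462.1 276.9] sz [18.6 75.1] ang 21.8 z [215.  221.2 224.7]
toastB top 106 c [536.5 310.2] sz [21.7 79.1] ang 24.5 z [214.7 220.5 224.7]
rack top 913 c [623.6  17.9] sz [205.9 115.4] ang 4.2 z [36.7 41.  44.1]
lid top 4526 c [ 591.1 -277.2] sz [201.3 220.2] ang 70.0 z [170.1 175.4 178.4]
e1 223 c [421.3  32.8] sz [40.2 56.9] ang 0.3 z [22.2 35.4 42.1]
e2 261 c [ 428.3 -109.5] sz [55.  39.5] ang 83.5 z [22.4 35.4 42.2]
e1 273 c [421.3  22.3] sz [40.2 77.9] ang 0.3 z [10.  32.2 41.8]
e2 318 c [ 428.1 -110.7] sz [57.3 39.5] ang 83.5 z [11.2 32.7 42. ]
toaster top 2184 c [475.8 345.1] sz [183.4 301.3] ang 22.5 z [172.2 178.8 182.2]
red[215. 248.] 205 c [336.1 184.3] sz [51.8 48.3] ang 54.9 z [73.2 83.8 86.3]
red[340. 292.] 187 c [ 407.6 -205.9] sz [34.7 41.9] ang 68.5 z [123.6 128.4 131.9]
```

```bash
python3 -m creep '[[0,[0.035,0,-0.044],[0,0,0]],[0,[0.035,0,-0.044],[0,0,0]],[0,[0.035,0,-0.044],[0,0,0]],[0,[0.035,0,-0.044],[0,0,0]],[0,[0.035,0,-0.044],[0,0,0]]]'; python3 - <<'E'
from h import *
def hit(f,px,z):
    r=rays(f,px)@f["pose"][:3,:3].T; o=f["pose"][:3,3]; return o+r*((z-o[2])/r[:,2])[:,None]
for c in("scene","side"):
    f=viewer.grab_frame(c)
    ps=[d["pixel"] for d in spot_point(c,"groove1") if d["conf"]>.3]; print(c,np.round(hit(f,ps,10),1).tolist())
    for n,z in (("rack",0),("toaster",0),("bin_mouth",160),("lever_pad",124),("burnt_mid",175),("end1",0)):
        ps=[(d["conf"],np.round(hit(f,d["pixel"],z)[0],0).tolist()) for d in spot_point(c,n)]; print(n,ps)
f=viewer.grab_frame("wrist"); save(f,"w0.png"); print(f["fx"],f["cx"],f["cy"],np.round(f["pose"],3).tolist()); print(state()["position"])
E
```

```text
clock: 2.05
position: [477.4, -155.9, 228.8]
orientation: [-0.501, 0.502, -0.499, 0.498]
contact_force: [-0.1, 0.1, 0.6]
grip_width: 12.4
scene [[673.5, 34.2, 10.0], [612.9, 15.8, 10.0], [557.2, 17.0, 10.0]]
rack [(0.69, [604.0, 18.0, 0.0])]
toaster [(0.61, [489.0, 339.0, -0.0])]
bin_mouth [(0.64, [584.0, -283.0, 160.0])]
lever_pad [(0.69, [411.0, -180.0, 124.0]), (0.48, [556.0, 130.0, 124.0])]
burnt_mid [(0.88, [423.0, 388.0, 175.0]), (0.76, [395.0, 501.0, 175.0]), (0.74, [613.0, 50.0, 175.0]), (0.73, [520.0, 305.0, 175.0])]
end1 [(0.54, [445.0, 33.0, -0.0]), (0.53, [432.0, -111.0, 0.0]), (0.29, [430.0, -485.0, 0.0])]
side [[556.7, 14.1, 10.0], [662.0, 14.6, 10.0], [595.3, 23.1, 10.0]]
rack []
toaster [(0.77, [481.0, 354.0, 0.0])]
bin_mouth [(0.83, [576.0, -278.0, 160.0])]
lever_pad [(0.67, [420.0, 385.0, 124.0]), (0.59, [412.0, -205.0, 124.0]), (0.44, [464.0, 292.0, 124.0])]
burnt_mid [(0.9, [180.0, 280.0, 175.0]), (0.89, [197.0, 168.0, 175.0]), (0.77, [415.0, 396.0, 175.0])]
end1 [(0.85, [426.0, 38.0, 0.0])]
371.64829954431775 316.4112919191884 240.52777204960734 [[1.0, 0.006, -0.001, 478.473], [0.006, -0.956, -0.292, -80.23], [-0.003, 0.292, -0.956, 371.764], [0.0, 0.0, 0.0, 1.0]]
[ 479.12319273 -155.12350628  228.72810752]
```

View pics/w0.png

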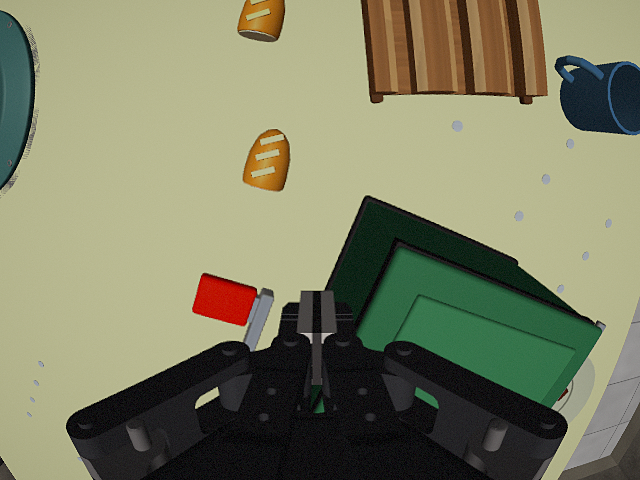

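```bash
cat > w.py <<'E'
from h import *
f=viewer.grab_frame("wrist"); im=f["img"]; P=cloud(f,f["z_map"]>0,True)
m=f["z_map"]>0; C=im[m]; hsv=cv2.cvtColor(C[None],cv2.COLOR_RGB2HSV)[0]
def rect(p,n):
    if len(p)<20: return
    r=cv2.minAreaRect(p[:,:2].astype(np.float32)); print(n,len(p),"c",np.round(r[0],1),"sz",np.round(r[1],1),"ang",round(r[2],1),"z",np.round(np.percentile(p[:,2],[5,50,95]),1))
if __name__=="__main__":
    print("tcp",np.round(state()["position"],1),"clock",state()["clock"])
    h,s=hsv[:,0],hsv[:,1]
    rect(P[((h<5)|(h>175))&(s>180)&(P[:,0]<470)&(P[:,1]<-100)],"red")
    o=(h>8)&(h<20)&(s>140)&(P[:,0]<495)&(P[:,2]>4)&(P[:,2]<60)
    img=np.zeros((480,640),np.uint8); img[m]=o; n,l,st,ce=cv2.connectedComponentsWithStats(img)
    for i in range(1,n):
        if st[i,4]>150: rect(P[(l==i)[m]],"end"+str(np.round(ce[i])))
    k=(P[:,2]>34)&(P[:,2]<48)&(P[:,0]>500)&(P[:,1]>-60)&(P[:,1]<95)&(P[:,0]<730); rect(P[k],"rack")
E
python3 w.py
```

```text
tcp [ 479.1 -155.2  228.7] clock 2.95
red 2374 c [ 426.1 -172.5] sz [107.9  46.1] ang 60.0 z [124.6 128.9 132.9]
end[264.  17.] 1142 c [426.7  31.4] sz [38.7 40.1] ang 76.9 z [26.4 37.2 41.7]
end[268. 163.] 1592 c [ 432.8 -105.2] sz [54.4 41.3] ang 74.7 z [26.7 36.1 41.3]
rack 11357 c [624.8  10.4] sz [206.  100.9] ang 8.3 z [35.4 41.8 43.6]
```

```bash
python3 - <<'E'
from w import *
h,s=hsv[:,0],hsv[:,1]
p=P[((h<5)|(h>175))&(s>180)&(P[:,0]<470)&(P[:,1]<-170)]; q=np.median(p,0); p=p[np.linalg.norm(p-q,axis=1)<35]; rect(p,"red"); print(np.round(p.mean(0),1))
E
python3 -m creep '[[0,[0.025,0,-0.034],[0,0,0]],[0,[0.025,0.03,-0.034],[0,0,0]],[0,[0,0.03,0],[0,0,0]],[0,[0,0.02,0],[0,0,0]],[0,[0,0,0],[0,0,0]]]'
```

```text
red 2284 c [ 409.1 -202.6] sz [33.6 42.8] ang 69.1 z [124.7 128.7 132.3]
[ 409.7 -200.9  128.7]
clock: 3.5
position: [409.4, -207.1, 147.8]
orientation: [-0.501, 0.502, -0.498, 0.498]
contact_force: [0.2, 0.3, -0.2]
grip_width: -0.2
```

```bash
python3 -m creep '[[0,[-0.004,0.012,0],[0,0,0]],[0,[0,0.006,0],[0,0,0]],[0,[0,0.005,0],[0,0,0]],[0,[0,0.005,0],[0,0,0]],[0,[0,0.005,0],[0,0,0]]]'; python3 -m creep '[[0,[0,0.006,0],[0,0,0]],[0,[0,0.006,0],[0,0,0]],[0,[0,0.006,0],[0,0,0]],[0,[0,0.006,0],[0,0,0]],[0,[0,0.006,0],[0,0,0]]]'
```

```text
clock: 4.0
position: [412.1, -203.4, 119.2]
orientation: [0.502, -0.502, 0.496, -0.5]
contact_force: [-2.9, -0.1, 11.1]
grip_width: 0.2
clock: 4.5
position: [415.5, -204.3, 95.7]
orientation: [0.503, -0.502, 0.492, -0.503]
contact_force: [-6.6, 1.4, 8.4]
grip_width: 0.1
```

```bash
python3 -m creep '[[0,[0,0.006,-0.002],[0,0,0]],[0,[0,0.006,-0.002],[0,0,0]],[0,[0,0.006,-0.002],[0,0,0]],[0,[0,0.006,0],[0,0,0]],[0,[0,0.006,0],[0,0,0]]]'; python3 -m creep '[[0,[0,0.005,0],[0,0,0]],[0,[0,0.004,0],[0,0,0]],[0,[0,0.004,0],[0,0,0]]]'
```

```text
clock: 5.0
position: [415.3, -205.6, 71.9]
orientation: [-0.505, 0.501, -0.487, 0.506]
contact_force: [-21.2, 12.6, 69.0]
grip_width: -0.4
clock: 5.3
position: [415.8, -205.7, 72.0]
orientation: [-0.505, 0.503, -0.487, 0.505]
contact_force: [-35.7, 17.5, 55.6]
grip_width: 0.4
```

```bash
cat > go.py <<'E'
import sys
from h import *
from scipy.spatial.transform import Rotation as T
def go(x,y,z,yaw,tilt=None):
    s=state(); r=R(s["orientation"]).as_matrix(); a=np.radians(yaw)
    zc=np.array([np.cos(a),np.sin(a),0]); yc=np.array([0,0,-1.]); t=np.c_[np.cross(yc,zc),yc,zc]
    d=np.array([x,y,z])-s["position"]; rv=T.from_matrix(r.T@t).as_rotvec(degrees=True)
    print("clk",round(float(s["clock"]),1),"pos",np.round(s["position"],1),"F",np.round(s["contact_force"],1),"w",round(float(s["grip_width"]),1))
    print("world d",np.round(d,1),"tool shift now",np.round(r.T@d,1),"tool shift after turn",np.round(t.T@d,1),"turn",np.round(rv,1))
if __name__=="__main__": go(*map(float,sys.argv[1:5]))
E
python3 -m creep '[[0,[0,-0.02,0],[0,0,0]],[0,[0,-0.05,0],[0,0,0]],[0,[0,-0.05,0],[0,0,0]],[0,[0,-0.05,0],[0,0,0]],[0,[0,-0.05,0],[0,0,0]]]'; python3 go.py 421 382.5 290 22.5; python3 - <<'E'
from h import *
f=viewer.grab_frame("side"); save(f,"side1.png",(240,100,560,360),2)
E
```

```text
clock: 5.8
position: [410.1, -200.6, 291.4]
orientation: [0.505, -0.504, 0.49, -0.502]
contact_force: [0.5, -0.1, -0.5]
grip_width: -0.2
clk 5.8 pos [ 410.1 -200.6  291.4] F [ 0.5 -0.1 -0.5] w -0.2
world d [ 10.9 583.1  -1.4] tool shift now [-582.8   -5.    21. ] tool shift after turn [-534.5    1.4  233.2] turn [ -0.6 -21.5   0.8]
```

View pics/side1.png

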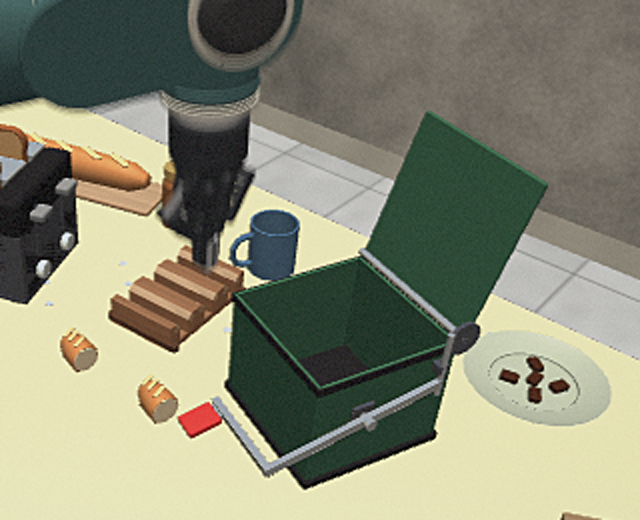

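```bash
python3 w.py; python3 go.py 433 -105 60 -15
```

```text
tcp [ 411.5 -201.3  296.5] clock 5.9
red 1239 c [ 433.5 -225.8] sz [ 63.3 164.7] ang 42.7 z [68.  71.7 75.9]
end[332.   3.] 156 c [425.1  13.6] sz [40.6 12.9] ang 6.1 z [25.8 35.9 40.7]
end[331. 112.] 1065 c [ 432.9 -106.3] sz [53.1 39.6] ang 74.5 z [28.6 36.7 41.6]
rack 6002 c [626.2  10.1] sz [205.7  92.9] ang 5.0 z [35.4 41.8 43.7]
clk 5.9 pos [ 411.5 -201.3  296.5] F [ 0.4 -0.1 -0.6] w 0.2
world d [  21.5   96.3 -236.5] tool shift now [-99.7 235.3  18.4] tool shift after turn [-98.6 236.5  -4.2] turn [-1.3 16.   0.7]
```

```bash
python3 -m creep '[[0.075,[0,0.045,0],[-0.6,8,0.4]],[0.075,[0,0.045,0],[-0.6,8,0.3]],[0.075,[-0.033,0.045,-0.001],[0,0,0]],[0.075,[-0.033,0.04,-0.001],[0,0,0]],[0.075,[-0.033,0.035,-0.002],[0,0,0]]]'; python3 go.py 433 -106 14 -15
```

```text
clock: 6.4
position: [439.1, -112.4, 93.2]
orientation: [-0.428, 0.424, -0.559, 0.57]
contact_force: [1.1, -1.5, -0.5]
grip_width: 72.6
clk 6.4 pos [ 439.1 -112.4   93.2] F [ 1.1 -1.5 -0.5] w 72.6
world d [ -6.1   6.4 -79.2] tool shift now [-4.8 79.1 -8.8] tool shift after turn [-4.6 79.2 -7.5] turn [-0.9 -0.9  0.2]
```

```bash
python3 -m creep '[[0.075,[-0.005,0.015,-0.007],[-0.9,-0.9,0]],[0.075,[0,0.025,0],[0,0,0]],[0.075,[0,0.025,0],[0,0,0]],[0.075,[0,0.015,0],[0,0,0]],[0.075,[0,0,0],[0,0,0]]]'; python3 go.py 433 -106 14 -15;  python3 -m creep '[[0.02,[0,0,0],[0,0,0]],[0.02,[0,0,0],[0,0,0]],[0.02,[0,0,0],[0,0,0]],[0.02,[0,0,0],[0,0,0]],[0.02,[0,0,0],[0,0,0]]]'
```

```text
clock: 6.9
position: [432.1, -101.8, 5.8]
orientation: [0.43, -0.436, 0.56, -0.558]
contact_force: [0.1, -0.7, 0.2]
grip_width: 74.9
clk 6.9 pos [ 432.1 -101.8    5.8] F [ 0.1 -0.7  0.2] w 74.9
world d [ 0.9 -4.2  8.2] tool shift now [ 3.9 -8.2  1.8] tool shift after turn [ 3.9 -8.2  1.9] turn [0.4 0.5 0.2]
clock: 7.4
position: [434.3, -103.0, 10.0]
orientation: [-0.431, 0.435, -0.559, 0.559]
contact_force: [-0.5, 0.6, 0.0]
grip_width: 41.2
```

```bash
python3 -m creep '[[0.02,[0,-0.05,0],[0,0,0]],[0.02,[0,-0.05,0],[0,0,0]],[0.02,[0,-0.05,0],[0,0,0]],[0.02,[0,-0.05,0],[0,5.5,0]],[0.02,[0,-0.02,0],[0,0,0]]]'; python3 go.py 587 -275 220 -20.5
```

```text
clock: 7.9
position: [432.8, -101.7, 232.6]
orientation: [0.402, -0.407, 0.581, -0.579]
contact_force: [0.4, -0.0, -1.6]
grip_width: 40.9
clk 7.9 pos [ 432.8 -101.7  232.6] F [ 0.4 -0.  -1.6] w 40.9
world d [ 154.2 -173.3  -12.6] tool shift now [109.3  11.7 204.7] tool shift after turn [108.3  12.6 205.2] turn [0.4 0.3 0.3]
```

```bash
python3 -m creep '[[0.02,[0.022,0,0.041],[0,0,0]],[0.02,[0.022,0,0.041],[0,0,0]],[0.02,[0.022,0,0.041],[0,0,0]],[0.02,[0.022,0,0.041],[0,0,0]],[0.02,[0.022,0,0.041],[0,0,0]]]'; python3 go.py 587 -275 150 -20.5
```

```text
clock: 8.4
position: [592.0, -279.3, 243.2]
orientation: [-0.406, 0.405, -0.576, 0.583]
contact_force: [0.4, 1.0, 0.5]
grip_width: 41.1
clk 8.4 pos [ 592.  -279.3  243.2] F [0.4 1.  0.5] w 41.1
world d [ -5.    4.3 -93.2] tool shift now [-2.7 93.1 -7. ] tool shift after turn [-2.3 93.2 -6.2] turn [-0.5  0.5  0.2]
```

```bash
python3 -m creep '[[0.02,[-0.002,0.035,-0.006],[0,0,0]],[0.02,[0,0.035,0],[0,0,0]],[0.02,[0,0.025,0],[0,0,0]],[0.07,[0,0,0],[0,0,0]],[0.07,[0,0,0],[0,0,0]]]'; python3 -m creep '[[0.07,[0,0,0],[0,0,0]],[0.07,[0,-0.05,0],[0,0,0]],[0.07,[0,-0.05,0],[0,0,0]],[0.07,[0,-0.03,0],[0,0,0]]]'; python3 go.py 427 -20 240 0
```

```text
clock: 8.9
position: [591.6, -281.8, 144.8]
orientation: [-0.405, 0.404, -0.576, 0.583]
contact_force: [-0.1, -0.7, 1.1]
grip_width: 68.5
clock: 9.3
position: [589.7, -279.9, 279.0]
orientation: [-0.405, 0.405, -0.577, 0.583]
contact_force: [-0.1, 0.1, -0.1]
grip_width: 70.0
clk 9.3 pos [ 589.7 -279.9  279. ] F [-0.1  0.1 -0.1] w 70.0
world d [-162.7  259.9  -39. ] tool shift now [-188.1   36.4 -242.6] tool shift after turn [-259.9   39.  -162.7] turn [ -0.4 -20.2   0.3]
```

```bash
python3 -m creep '[[0.075,[-0.037,0.007,-0.047],[0,0,0]],[0.075,[-0.037,0.007,-0.047],[0,0,0]],[0.075,[-0.037,0.007,-0.047],[0,0,0]],[0.075,[-0.037,0.007,-0.047],[0,0,0]],[0.075,[-0.037,0.007,-0.047],[0,0,0]]]';python3 -m creep '[[0.075,[0,0,0],[0,-8,0]],[0.075,[0,0,0],[0,-8,0]],[0.075,[0,0,0],[0,-4,0]]]'; python3 w.py; python3 go.py 425 32 60 0
```

```text
clock: 9.8
position: [458.8, -65.6, 257.7]
orientation: [-0.408, 0.399, -0.571, 0.59]
contact_force: [0.8, 1.1, 0.8]
grip_width: 75.1
clock: 10.1
position: [455.9, -60.5, 264.2]
orientation: [-0.507, 0.496, -0.485, 0.512]
contact_force: [-0.5, 0.3, 0.1]
grip_width: 74.9
tcp [456.  -60.7 264.6] clock 10.15
red 1044 c [-241.4 -748.3] sz [1744.9   48.6] ang 40.0 z [67.7 71.7 75.2]
end[280. 107.] 1328 c [426.8  38.9] sz [53.4 40.9] ang 77.6 z [28.7 36.6 41.5]
rack 11346 c [625.5  19.3] sz [204.9 110.8] ang 5.0 z [35.4 41.9 43.6]
clk 10.2 pos [456.  -60.7 264.6] F [-0.5 -0.6  1. ] w 75.2
world d [ -31.    92.7 -204.6] tool shift now [-96.3 201.8 -37.8] tool shift after turn [-92.7 204.6 -31. ] turn [-2.2  0.5  0.9]
```

```bash
python3 -m creep '[[0.075,[0,0.035,0],[-1,6.5,0.5]],[0.075,[0,0.035,0],[-1,6.3,0.4]],[0.075,[-0.03,0.025,-0.014],[0,0,0]],[0.075,[-0.03,0.025,-0.014],[0,0,0]],[0.075,[-0.03,0.025,-0.014],[0,0,0]]]'; python3 go.py 427 38 9 -12.4
```

```text
clock: 10.65
position: [441.5, 35.2, 126.5]
orientation: [-0.443, 0.431, -0.551, 0.56]
contact_force: [0.9, 0.1, 0.2]
grip_width: 74.8
clk 10.7 pos [441.5  35.2 126.5] F [0.9 0.1 0.2] w 74.8
world d [ -14.5    2.8 -117.5] tool shift now [  1.4 117.2 -17.2] tool shift after turn [  0.4 117.5 -14.8] turn [-1.2 -1.2 -0.3]
```

```bash
python3 -m creep '[[0.075,[0,0.03,-0.015],[-1.2,-1.2,-0.3]],[0.075,[0,0.04,0],[0,0,0]],[0.075,[0,0.03,0],[0,0,0]],[0.075,[0,0.01,0],[0,0,0]],[0.075,[0,0,0],[0,0,0]]]'; python3 go.py 427 38 9 -12.4;  python3 -m creep '[[0.02,[0,0,0],[0,0,0]],[0.02,[0,0,0],[0,0,0]],[0.02,[0,0,0],[0,0,0]],[0.02,[0,0,0],[0,0,0]],[0.02,[0,0,0],[0,0,0]]]'
```

```text
clock: 11.15
position: [428.2, 42.7, 16.8]
orientation: [-0.444, 0.44, -0.551, 0.553]
contact_force: [-0.5, 0.1, 0.0]
grip_width: 74.8
clk 11.2 pos [428.2  42.7  16.8] F [-0.5  0.1  0. ] w 74.8
world d [-1.2 -4.7 -7.8] tool shift now [ 4.9  7.8 -0.2] tool shift after turn [ 4.8  7.8 -0.2] turn [-0.4 -0.2 -0.1]
clock: 11.65
position: [431.9, 42.4, 23.7]
orientation: [-0.446, 0.437, -0.549, 0.555]
contact_force: [0.9, 0.2, -0.5]
grip_width: 40.4
```

```bash
python3 -m creep '[[0.06,[0,0,0],[0,0,0]],[0.06,[0.003,0.008,-0.003],[0,0,0]],[0.06,[0,0.007,0],[0,0,0]],[0.03,[0,0.001,0],[0,0,0]],[0.02,[0,0,0],[0,0,0]]]'; python3 -m creep '[[0.02,[0,0,0],[0,0,0]],[0.02,[0,0,0],[0,0,0]],[0.02,[0,0,0],[0,0,0]]]'
```

```text
clock: 12.15
position: [428.4, 39.9, 6.6]
orientation: [-0.446, 0.437, -0.549, 0.555]
contact_force: [-1.9, -0.2, 14.4]
grip_width: 41.1
clock: 12.45
position: [428.5, 39.9, 6.7]
orientation: [-0.446, 0.437, -0.549, 0.555]
contact_force: [-1.4, -0.1, 2.4]
grip_width: 41.1
```

```bash
python3 -m creep '[[0.02,[0,-0.05,0],[0,0,0]],[0.02,[0,-0.05,0],[0,0,0]],[0.02,[0,-0.05,0],[0,0,0]],[0.02,[0,-0.05,0],[0,4,0]],[0.02,[0,-0.03,0],[0,4,0]]]'; python3 go.py 590 -275 240 -20.5
```

```text
clock: 12.95
position: [422.0, 39.5, 237.3]
orientation: [-0.403, 0.399, -0.582, 0.583]
contact_force: [-0.1, -0.4, -1.5]
grip_width: 41.1
clk 12.9 pos [422.   39.5 237.3] F [-0.1 -0.4 -1.5] w 41.1
world d [ 168.  -314.5    2.7] tool shift now [233.8  -2.1 269.1] tool shift after turn [235.7  -2.7 267.4] turn [-0.3 -0.4 -0.2]
```

```bash
python3 -m creep '[[0.02,[0.039,0,0.045],[0,0,0]],[0.02,[0.039,0,0.045],[0,0,0]],[0.02,[0.039,0,0.045],[0,0,0]],[0.02,[0.039,0,0.045],[0,0,0]],[0.02,[0.039,0,0.045],[0,0,0]]]'; python3 -m creep '[[0.02,[0.03,0,0.032],[0,0,0]],[0.02,[0.007,0,0.01],[0,0,0]]]'; python3 go.py 590 -275 150 -20.5
```

```text
clock: 13.45
position: [542.5, -181.5, 244.2]
orientation: [-0.408, 0.397, -0.578, 0.585]
contact_force: [0.4, 1.2, -0.2]
grip_width: 40.8
clock: 13.65
position: [570.3, -236.7, 242.7]
orientation: [-0.407, 0.397, -0.579, 0.585]
contact_force: [-0.7, 0.4, 0.0]
grip_width: 41.0
clk 13.7 pos [ 570.3 -236.7  242.7] F [-0.7  0.4  0. ] w 41.0
world d [ 19.7 -38.3 -92.7] tool shift now [29.4 93.  30.6] tool shift after turn [28.9 92.7 31.9] turn [-0.9 -0.3 -0.4]
```

```bash
python3 -m creep '[[0.02,[0.027,0,0.03],[0,0,0]],[0.02,[0.003,0.035,0.002],[0,0,0]],[0.02,[0,0.035,0],[0,0,0]],[0.02,[0,0.025,0],[0,0,0]],[0.07,[0,0,0],[0,0,0]]]'; python3 -m creep '[[0.07,[0,0,0],[0,0,0]],[0.07,[0,0,0],[0,0,0]],[0.07,[0,-0.05,0],[0,0,0]],[0.07,[0,-0.05,0],[0,0,0]],[0.07,[0,-0.05,0],[0,0,0]]]'; python3 go.py 421 382 300 22.5
```

```text
clock: 14.15
position: [592.6, -278.9, 143.4]
orientation: [-0.406, 0.396, -0.58, 0.585]
contact_force: [-0.7, 1.2, 0.4]
grip_width: 54.0
clock: 14.65
position: [589.2, -277.3, 293.1]
orientation: [-0.406, 0.397, -0.581, 0.583]
contact_force: [1.8, -0.2, 0.1]
grip_width: 70.2
clk 14.7 pos [ 589.2 -277.3  293.1] F [ 1.8 -0.2  0.1] w 70.2
world d [-168.2  659.3    6.9] tool shift now [-556.5   -5.5 -391.4] tool shift after turn [-673.4   -6.9   96.9] turn [ -0.6 -43.3  -0.3]
```

```bash
python3 -m creep '[[0.04,[-0.045,-0.003,-0.030],[0,0,0]],[0.04,[-0.045,-0.002,-0.030],[0,0,0]],[0.04,[-0.045,0,-0.030],[0,0,0]],[0.04,[-0.045,0,-0.030],[0,0,0]],[0.04,[-0.045,0,-0.030],[0,0,0]]]'; python3 -m creep '[[0.04,[-0.045,0,-0.030],[0,0,0]],[0.04,[-0.045,0,-0.030],[0,0,0]],[0.04,[-0.045,0,-0.030],[0,0,0]],[0.04,[-0.045,0,-0.030],[0,0,0]],[0.04,[-0.045,0,-0.030],[0,0,0]]]';python3 -m creep '[[0.04,[0,0,0],[0,-8.5,0]],[0.04,[0,0,0],[0,-8.5,0]],[0.04,[0,0,0],[0,-8.5,0]],[0.04,[0,0,0],[0,-8.5,0]],[0.04,[0,0,0],[0,-8.5,0]]]'; python3 go.py 450 313 300 22.5
```

```text
clock: 15.15
position: [534.0, -33.4, 314.6]
orientation: [-0.409, 0.39, -0.575, 0.591]
contact_force: [0.9, 0.8, 0.1]
grip_width: 39.8
clock: 15.65
position: [477.2, 210.1, 322.0]
orientation: [-0.414, 0.384, -0.573, 0.593]
contact_force: [1.6, 0.4, -0.2]
grip_width: 39.9
clock: 16.15
position: [473.3, 217.8, 332.3]
orientation: [0.6, -0.572, 0.378, -0.412]
contact_force: [-1.5, 0.2, 0.1]
grip_width: 40.0
clk 16.1 pos [473.3 217.8 332.3] F [-1.5  0.2  0.1] w 40.0
world d [-23.3  95.2 -32.3] tool shift now [-97.5  31.4  12.1] tool shift after turn [-96.9  32.3  14.9] turn [-3.5 -0.5  1. ]
```

```bash
python3 -m creep '[[0.04,[-0.03,0.01,0.005],[-1.8,0,0.5]],[0.04,[-0.03,0.01,0.005],[-1.8,0,0.5]],[0.04,[-0.035,0.012,0.005],[0,0,0]],[0.04,[0,0,0],[0,0,0]]]'; python3 - <<'E'
from w import *
save(f,"w1.png"); print(state()["position"])
u=np.array([np.cos(np.radians(22.5)),np.sin(np.radians(22.5))]); v=np.array([-u[1],u[0]])
L=np.c_[(P[:,:2]-[479,347])@u,(P[:,:2]-[479,347])@v]
k=(P[:,2]>212)&(P[:,2]<240)&(abs(L[:,0])<75)&(abs(L[:,1])<130)
for sx in(-40,40):
  for sy in(-55,55):
    q=P[k&(abs(L[:,0]-sx)<25)&(abs(L[:,1]-sy)<54)]; rect(q,str((sx,sy)))
E
```

```text
clock: 16.55
position: [450.9, 314.4, 308.0]
orientation: [0.59, -0.585, 0.392, -0.394]
contact_force: [0.5, 0.1, -0.5]
grip_width: 40.1
[451.46742476 313.1916003  309.2976749 ]
(-40, -55) 2176 c [459.8 283.8] sz [13.7 82.5] ang 22.6 z [215.9 223.5 225.5]
(-40, 55) 2880 c [418.5 384.3] sz [14.2 83.8] ang 22.3 z [216.8 223.4 225.4]
(40, -55) 2301 c [533.5 314.7] sz [14.9 83. ] ang 22.2 z [214.  223.2 225.4]
```

View pics/w1.png

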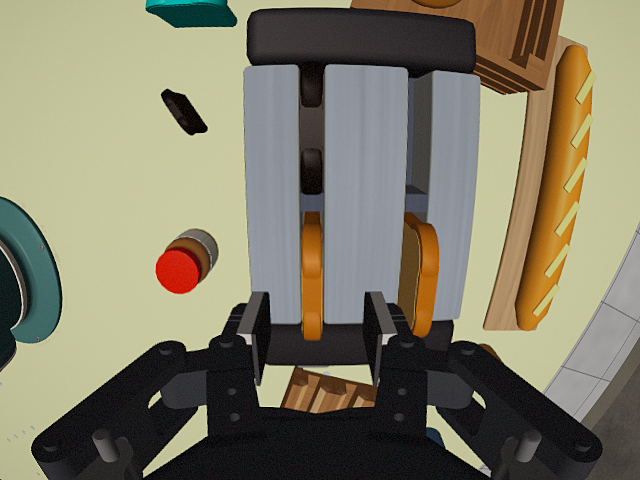

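```bash
python3 -m creep '[[0.04,[-0.026,0,0],[0,0,0]],[0.04,[-0.026,0,0],[0,0,0]],[0.04,[-0.025,0,0],[0,0,0]]]'; python3 go.py 419 383.5 250 22.3
```

```text
clock: 16.9
position: [422.8, 383.1, 315.2]
orientation: [0.592, -0.582, 0.392, -0.397]
contact_force: [-0.2, 0.6, 0.0]
grip_width: 40.0
clk 16.9 pos [422.8 383.1 315.2] F [-0.2  0.6  0. ] w 40.0
world d [ -3.8   0.4 -65.2] tool shift now [-1.7 65.1 -4.4] tool shift after turn [-1.8 65.2 -3.3] turn [-0.9 -0.1 -0.1]
```

```bash
python3 -m creep '[[0.04,[-0.002,0.025,-0.004],[-0.9,0,0]],[0.04,[0,0.03,0],[0,0,0]],[0.04,[0,0.01,0],[0,0,0]],[0.04,[0,0,0],[0,0,0]]]'; python3 go.py 419 383.5 188 22.3
```

```text
clock: 17.3
position: [419.0, 384.5, 256.4]
orientation: [0.591, -0.583, 0.393, -0.395]
contact_force: [-0.2, 0.1, 0.0]
grip_width: 39.9
clk 17.3 pos [419.  384.5 256.4] F [-0.2  0.1  0. ] w 39.9
world d [ -0.   -1.  -68.4] tool shift now [ 1.2 68.4 -1.1] tool shift after turn [ 0.9 68.4 -0.4] turn [-0.6 -0.  -0.3]
```

```bash
python3 -m creep '[[0.04,[0,0.025,0],[0,0,0]],[0.04,[0,0.025,0],[0,0,0]],[0.04,[0,0.011,0],[0,0,0]],[0.04,[0,0.003,0],[0,0,0]]]';python3 go.py 419 383.5 188 22.3; python3 -m creep '[[0.0,[0,0,0],[0,0,0]],[0.0,[0,0,0],[0,0,0]],[0.0,[0,0,0],[0,0,0]],[0.0,[0,0,0],[0,0,0]]]'; python3 go.py 419 383.5 188 22.3
```

```text
clock: 17.7
position: [422.3, 384.6, 199.6]
orientation: [0.594, -0.579, 0.393, -0.396]
contact_force: [-0.3, -0.2, -0.0]
grip_width: 39.9
clk 17.7 pos [422.3 384.6 199.6] F [-0.3 -0.2 -0. ] w 39.9
world d [ -3.3  -1.1 -11.6] tool shift now [-0.1 11.5 -3.7] tool shift after turn [-0.2 11.6 -3.5] turn [-1.2 -0.2 -0.4]
clock: 18.1
position: [422.2, 384.4, 203.4]
orientation: [0.594, -0.579, 0.393, -0.396]
contact_force: [-1.6, -1.6, -1.0]
grip_width: 13.0
clk 18.1 pos [422.2 384.4 203.4] F [-1.6 -1.6 -1. ] w 13.0
world d [ -3.2  -0.9 -15.4] tool shift now [-0.2 15.4 -3.6] tool shift after turn [-0.4 15.4 -3.3] turn [-1.1 -0.2 -0.5]
```

```bash
python3 -m creep '[[0,[0,-0.02,0],[0,0,0]],[0,[0,-0.04,0],[-0.6,0,0]],[0,[0,-0.045,0],[-0.6,0,-0.4]],[0,[0,-0.04,0],[0,0,0]],[0,[0,0,0],[0,0,0]]]'; python3 go.py 588 -272 345 22.3
```

```text
clock: 18.6
position: [420.8, 382.7, 357.2]
orientation: [0.587, -0.586, 0.395, -0.395]
contact_force: [0.5, -0.0, 0.5]
grip_width: 12.7
clk 18.6 pos [420.8 382.7 357.2] F [ 0.5 -0.   0.5] w 12.7
world d [ 167.2 -654.7  -12.2] tool shift now [669.4  11.2 -92. ] tool shift after turn [669.1  12.2 -93.7] turn [-0.1 -0.2 -0.1]
```

```bash
python3 -m creep '[[0,[0.045,0,-0.006],[0,0,0]],[0,[0.045,0,-0.006],[0,0,0]],[0,[0.045,0,-0.006],[0,0,0]],[0,[0.045,0,-0.006],[0,0,0]],[0,[0.045,0,-0.006],[0,0,0]]]'; python3 -m creep '[[0,[0.045,0,-0.006],[0,0,0]],[0,[0.045,0,-0.006],[0,0,0]],[0,[0.045,0,-0.006],[0,0,0]],[0,[0.045,0,-0.006],[0,0,0]],[0,[0.045,0,-0.006],[0,0,0]]]'; python3 -m creep '[[0,[0.04,0,-0.006],[0,0,0]],[0,[0.04,0,-0.006],[0,0,0]],[0,[0.04,0,-0.006],[0,0,0]],[0,[0.03,0,-0.006],[0,0,0]],[0,[0,0,0],[0,0,0]]]'; python3 go.py 588 -275 300 -20.5
```

```text
clock: 19.1
position: [478.8, 160.6, 359.5]
orientation: [0.591, -0.586, 0.391, -0.393]
contact_force: [0.4, 0.2, 0.8]
grip_width: 12.9
clock: 19.6
position: [538.1, -68.4, 361.3]
orientation: [0.592, -0.584, 0.389, -0.395]
contact_force: [1.2, -1.0, 0.4]
grip_width: 12.9
clock: 20.1
position: [574.5, -228.3, 361.3]
orientation: [0.591, -0.583, 0.39, -0.398]
contact_force: [1.2, 0.2, -0.3]
grip_width: 12.7
clk 20.1 pos [ 574.5 -228.3  361.3] F [ 1.2  0.2 -0.3] w 12.7
world d [ 13.5 -46.7 -61.3] tool shift now [48.1 61.3 -6.2] tool shift after turn [39.  61.3 29. ] turn [-0.9 42.8 -0.2]
```

```bash
python3 -m creep '[[0,[0.03,0,-0.003],[0,0,0]],[0,[0.018,0,-0.003],[0,8,0]],[0,[0,0,0],[-0.5,8.5,0]],[0,[0,0,0],[0,8.5,0]],[0,[0,0,0],[0,8.5,0]]]'; python3 -m creep '[[0,[0,0.03,0],[0,8.5,0]],[0,[0,0.03,0],[0,0,0]]]'; python3 go.py 588 -275 155 -20.5
```

```text
clock: 20.6
position: [587.8, -276.6, 362.0]
orientation: [-0.449, 0.444, -0.547, 0.55]
contact_force: [-0.5, 0.7, -0.5]
grip_width: 12.7
clock: 20.8
position: [589.4, -276.1, 305.8]
orientation: [-0.407, 0.399, -0.577, 0.585]
contact_force: [0.1, 0.1, -1.1]
grip_width: 12.9
clk 20.8 pos [ 589.4 -276.1  305.8] F [ 0.1  0.1 -1.1] w 12.9
world d [  -1.4    1.1 -150.8] tool shift now [-1.000e-01  1.507e+02 -4.100e+00] tool shift after turn [ -0.6 150.8  -1.7] turn [-0.9 -0.1 -0.2]
```

```bash
python3 -m creep '[[0,[0,0.04,-0.003],[-0.9,0,0]],[0,[0,0.045,0],[0,0,0]],[0,[0,0.04,0],[0,0,0]],[0,[0,0.02,0],[0,0,0]],[0.04,[0,0,0],[0,0,0]]]'; python3 -m creep '[[0.04,[0,0,0],[0,0,0]],[0.04,[0,0,0],[0,0,0]],[0.04,[0,-0.03,0],[0,0,0]],[0.04,[0,-0.05,0],[0,0,0]],[0.04,[0,-0.05,0],[0,0,0]]]'; python3 -m creep '[[0.04,[0,-0.05,0],[0,0,0]],[0.04,[0.0,0,-0.05],[0,0,0]],[0.04,[0,0,-0.05],[0,0,0]],[0.04,[0,0,-0.05],[0,0,0]],[0.04,[-0.0,0,0],[0,0,0]]]'; python3 - <<'E'
from h import *
f=viewer.grab_frame("side"); save(f,"side2.png",(80,120,560,420),1.6)
E
```

```text
clock: 21.3
position: [586.9, -271.7, 154.5]
orientation: [0.404, -0.402, 0.581, -0.581]
contact_force: [-0.4, 0.2, -0.1]
grip_width: 26.2
clock: 21.8
position: [585.4, -269.9, 283.7]
orientation: [0.403, -0.403, 0.584, -0.578]
contact_force: [0.4, -0.9, 0.9]
grip_width: 40.0
clock: 22.3
position: [444.6, -217.3, 348.7]
orientation: [-0.407, 0.4, -0.577, 0.585]
contact_force: [0.1, -0.6, 0.1]
grip_width: 39.8
```

View pics/side2.png

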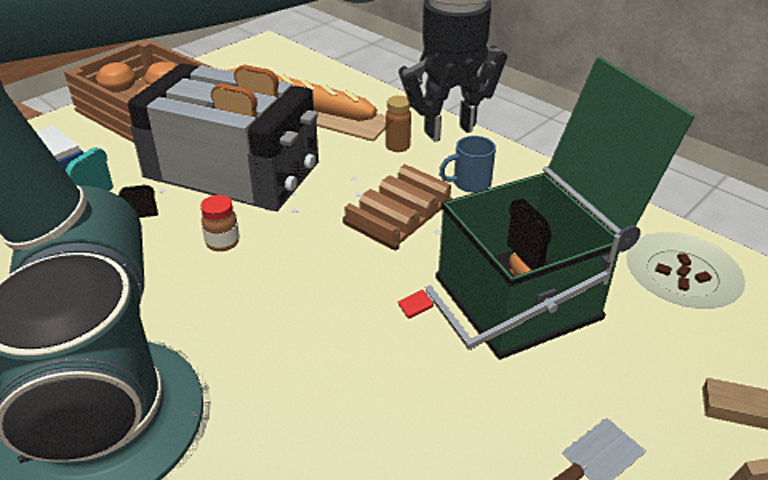

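```bash
python3 - <<'E'
from h import *
f=viewer.grab_frame("side"); P=cloud(f,f["z_map"]>0); c=f["img"][f["z_map"]>0].astype(int)
a=np.radians(-20.9); d=P[:,:2]-[591,-277]; x=d@[np.cos(a),np.sin(a)]; y=d@[-np.sin(a),np.cos(a)]
k=(abs(x)<80)&(abs(y)<80)&(c.max(1)<60)&(c[:,1]-c[:,0]<12)&(P[:,2]>20)&(P[:,2]<220); print(k.sum(),np.percentile(P[k],[1,50,99],axis=0).round())
print(np.round(state()["q"],2))
E
python3 go.py 405 -201.5 140 69.1
```

```text
872 [[ 566. -314.   87.]
 [ 578. -277.  142.]
 [ 597. -234.  181.]]
[-0.51 -0.29  1.63  0.    1.78 -0.15]
clk 22.4 pos [ 447.6 -218.6  347.6] F [-0.2 -0.4  0.8] w 39.9
world d [ -42.6   17.1 -207.6] tool shift now [ -0.8 207.  -48.8] tool shift after turn [-45.9 207.6   0.7] turn [ -0.7 -89.5   0.5]
```

```bash
python3 - <<'E'
from w import *
save(f,"w2.png",None,1)
a=np.radians(-20.9); d=P[:,:2]-[591,-277]; x=d@[np.cos(a),np.sin(a)]; y=d@[-np.sin(a),np.cos(a)]; c=C.astype(int)
k=(abs(x)<85)&(abs(y)<85)&(c.max(1)<60)&(c[:,1]-c[:,0]<12)&(P[:,2]>20)&(P[:,2]<220); print(k.sum(),np.percentile(P[k],[1,50,99],axis=0).round())
E
```

```text
3878 [[ 566. -336.   50.]
 [ 583. -267.  157.]
 [ 669. -230.  182.]]
```

View pics/w2.png

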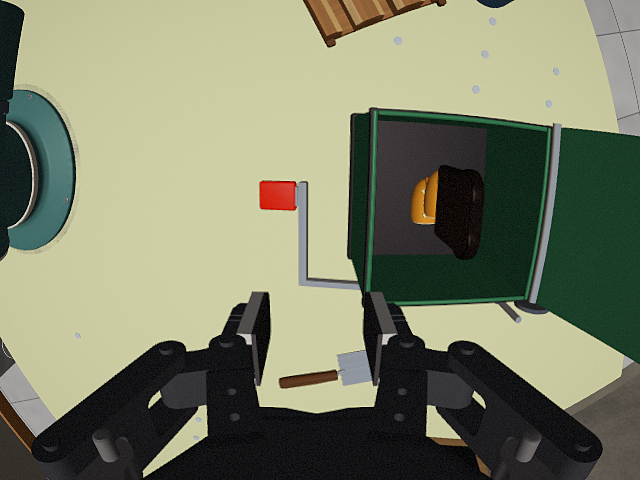

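```bash
python3 -m creep '[[0,[0,0.03,0.045],[0,0,0]],[0,[0,0.03,0.045],[0,0,0]],[0,[0,0,0.018],[0,0,0]],[0,[0,0,0],[0,0,0]]]'; python3 go.py 540 -257 160 -20.5
```

```text
clock: 22.85
position: [553.3, -257.6, 288.6]
orientation: [-0.407, 0.4, -0.577, 0.584]
contact_force: [-0.3, -0.3, -0.4]
grip_width: -0.2
clk 22.9 pos [ 553.3 -257.6  288.6] F [-0.3 -0.3 -0.4] w -0.2
world d [ -13.3    0.6 -128.6] tool shift now [  4.3 128.4 -14.3] tool shift after turn [  4.1 128.6 -12.6] turn [-0.8  0.1 -0.1]
```

```bash
python3 -m creep '[[0,[0.004,0.02,-0.014],[-0.8,0,0]],[0,[0,0.04,0],[0,0,0]],[0,[0,0.04,0],[0,0,0]],[0,[0,0.02,0],[0,0,0]]]'; python3 go.py 540 -257 160 -20.5; python3 -m creep '[[0,[0,0,0.015],[0,0,0]],[0,[0,0,0.015],[0,0,0]],[0,[0,0,0.015],[0,0,0]],[0,[0,0,0.015],[0,0,0]],[0,[0,0,0.015],[0,0,0]]]';  python3 -m creep '[[0,[0,0,0],[0,0,0]],[0,[0,-0.05,0],[0,0,0]],[0,[0,-0.05,0],[0,0,0]],[0,[0,-0.05,0],[0,0,0]]]'; python3 -m creep '[[0,[0,-0.02,-0.05],[0,0,0]],[0,[0,0,-0.05],[0,0,0]],[0,[0,0,-0.05],[0,0,0]],[0,[0,0,-0.05],[0,0,0]]]'; python3 - <<'E'
from w import *
save(f,"w3.png",None,1)
a=np.radians(-20.9); d=P[:,:2]-[591,-277]; x=d@[np.cos(a),np.sin(a)]; y=d@[-np.sin(a),np.cos(a)]; c=C.astype(int)
k=(abs(x)<85)&(abs(y)<85)&(c.max(1)<60)&(c[:,1]-c[:,0]<12)&(P[:,2]>20)&(P[:,2]<220); print(k.sum(),np.percentile(P[k],[1,50,99],axis=0).round())
E
python3 go.py 405 -201.5 140 69.1
```

```text
clock: 23.25
position: [541.3, -257.1, 165.3]
orientation: [0.404, -0.403, 0.581, -0.58]
contact_force: [-0.6, -1.5, -0.4]
grip_width: 0.3
clk 23.2 pos [ 541.3 -257.1  165.3] F [-0.6 -1.5 -0.4] w 0.3
world d [-1.3  0.1 -5.3] tool shift now [ 0.3  5.3 -1.3] tool shift after turn [ 0.3  5.3 -1.3] turn [ 0.   0.2 -0.1]
clock: 23.75
position: [612.4, -283.1, 158.7]
orientation: [0.403, -0.405, 0.584, -0.577]
contact_force: [0.6, -0.4, -0.2]
grip_width: 0.1
clock: 24.15
position: [612.7, -283.2, 301.5]
orientation: [0.4, -0.408, 0.589, -0.571]
contact_force: [1.0, -1.3, -0.1]
grip_width: -0.2
clock: 24.55
position: [430.2, -215.8, 330.0]
orientation: [0.401, -0.408, 0.587, -0.573]
contact_force: [-0.8, 0.0, 0.7]
grip_width: 0.1
3719 [[ 613. -342.   23.]
 [ 642. -293.   69.]
 [ 670. -252.  103.]]
clk 24.6 pos [ 425.2 -213.7  331.9] F [ 1.1 -1.1  5.3] w 0.1
world d [ -20.2   12.2 -191.9] tool shift now [ -3.8 192.3 -19.4] tool shift after turn [-23.2 191.9   4.2] turn [  0.7 -89.3  -1. ]
```

View pics/w3.png

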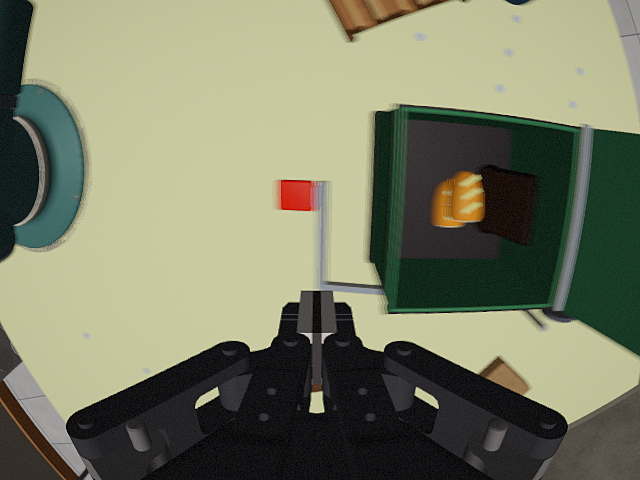

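```bash
python3 -m creep '[[0.06,[0,0.01,0],[0,-8.5,0]],[0.06,[0,0.01,0],[0,-8.5,0]],[0.06,[0,0.01,0],[0,-8.5,0]],[0.06,[0,0.01,0],[0,-8.5,0]],[0.06,[0,0.01,0],[0,-8.5,0]]]'; python3 -m creep '[[0.06,[0,0.01,0],[0,-8.5,0]],[0.06,[0,0.01,0],[0,-8.5,0]],[0.06,[0,0.01,0],[0,-8.5,0]],[0.06,[0,0.01,0],[0,-8.5,0]],[0.06,[0,0.01,0],[0,-8.5,0]]]'; python3 - <<'E'
from w import *
h,s=hsv[:,0],hsv[:,1]
p=P[((h<5)|(h>175))&(s>180)&(abs(P[:,0]-410)<45)&(abs(P[:,1]+203)<40)&(P[:,2]>40)&(P[:,2]<100)];
if len(p): q=np.median(p,0); p=p[np.linalg.norm(p-q,axis=1)<32]; rect(p,"red"); print(np.round(p.mean(0),1))
print(np.round(state()["q"],2))
E
python3 go.py 405 -201.5 140 69.1
```

```text
clock: 25.1
position: [419.9, -211.3, 283.7]
orientation: [-0.589, 0.59, -0.395, 0.387]
contact_force: [-0.4, -0.8, 0.0]
grip_width: 60.1
clock: 25.6
position: [417.4, -210.0, 231.1]
orientation: [0.693, -0.69, 0.152, -0.143]
contact_force: [0.3, -0.3, 0.0]
grip_width: 59.9
red 762 c [ 407.4 -203.1] sz [32.9 41.6] ang 70.2 z [66.9 71.  75.2]
[ 405.1 -205.2   71.1]
[-0.52 -0.34  1.86 -0.    1.63 -1.68]
clk 25.6 pos [ 417.  -209.8  229.3] F [ 0.2 -0.4 -2.6] w 60.0
world d [-12.    8.3 -89.3] tool shift now [-13.   89.5   2.6] tool shift after turn [-14.2  89.3   3.4] turn [-0.1 -2.7 -0.9]
```

```bash
python3 -m creep '[[0.06,[-0.013,0.03,0.003],[0,-2.7,-0.9]],[0.06,[0,0.03,0],[0,0,0]],[0.06,[0,0.02,0],[0,0,0]],[0.06,[0,0,0],[0,0,0]]]'; python3 go.py 405 -201.5 52 69.3
```

```text
clock: 26.05
position: [404.7, -200.8, 147.6]
orientation: [0.695, -0.694, 0.13, -0.132]
contact_force: [0.3, -0.2, -0.2]
grip_width: 59.8
clk 26.1 pos [ 404.7 -200.8  147.6] F [ 0.3 -0.2 -0.2] w 59.8
world d [  0.3  -0.7 -95.6] tool shift now [ 0.4 95.6 -0.7] tool shift after turn [ 0.6 95.6 -0.6] turn [-0.1 -0.7  0.1]
```

```bash
python3 -m creep '[[0.06,[0,0.03,0],[0,0,0]],[0.06,[0,0.03,0],[0,0,0]],[0.06,[0,0.025,0],[0,0,0]],[0.06,[0,0.008,0],[0,0,0]],[0.06,[0,0,0],[0,0,0]]]'; python3 go.py 405 -201.5 52 69.3; python3 -m creep '[[0.02,[0,0,0],[0,0,0]],[0.02,[0,0,0],[0,0,0]],[0.02,[0,0,0],[0,0,0]],[0.02,[0,0,0],[0,0,0]]]'
```

```text
clock: 26.55
position: [406.9, -201.9, 58.6]
orientation: [-0.694, 0.694, -0.132, 0.137]
contact_force: [0.2, -0.6, 0.6]
grip_width: 59.9
clk 26.6 pos [ 406.9 -201.9   58.6] F [ 0.2 -0.6  0.6] w 59.9
world d [-1.9  0.4 -6.6] tool shift now [-1.9  6.6 -0.4] tool shift after turn [-1.9  6.6 -0.3] turn [-0.  -1.3  0.4]
clock: 26.95
position: [407.4, -202.9, 63.1]
orientation: [-0.693, 0.695, -0.132, 0.138]
contact_force: [-1.9, 2.0, -5.3]
grip_width: 32.2
```

```bash
python3 -m creep '[[0.06,[0,0,0],[0,0,0]],[0.06,[0,0,0],[0,0,0]],[0.06,[0,0.008,0],[0,0,0]],[0.06,[0,0.007,0],[0,0,0]],[0.02,[0,0.003,0],[0,0,0]]]'; python3 -m creep '[[0.02,[0,0,0],[0,0,0]],[0.02,[0,0,0],[0,0,0]],[0.02,[0,0,0],[0,0,0]]]'
```

```text
clock: 27.45
position: [409.3, -203.9, 46.8]
orientation: [-0.692, 0.696, -0.13, 0.14]
contact_force: [-0.4, -0.1, 0.5]
grip_width: 47.0
clock: 27.75
position: [409.1, -203.6, 46.3]
orientation: [-0.693, 0.695, -0.13, 0.14]
contact_force: [-0.3, 1.1, 0.8]
grip_width: 32.8
```

Gripped well; now lift slowly.

```bash
python3 -m creep '[[0.02,[0,-0.004,0],[0,0,0]],[0.02,[0,-0.004,0],[0,0,0]],[0.02,[0,-0.004,0],[0,0,0]],[0.02,[0,-0.004,0],[0,0,0]],[0.02,[0,-0.004,0],[0,0,0]]]'; python3 -m creep '[[0.02,[0,-0.004,0],[0,0,0]],[0.02,[0,-0.004,0],[0,0,0]],[0.02,[0,-0.004,0],[0,0,0]],[0.02,[0,-0.004,0],[0,0,0]],[0.02,[0,-0.004,0],[0,0,0]]]'; python3 go.py 408 -203 104 69.3
```

```text
clock: 28.25
position: [407.1, -202.9, 65.4]
orientation: [-0.693, 0.695, -0.132, 0.138]
contact_force: [0.1, -1.0, -5.8]
grip_width: 32.9
clock: 28.75
position: [407.8, -203.1, 88.6]
orientation: [-0.693, 0.695, -0.131, 0.139]
contact_force: [2.9, -2.1, -3.1]
grip_width: 32.7
clk 28.8 pos [ 407.8 -203.1   88.6] F [ 2.9 -2.1 -3.1] w 32.7
world d [ 0.2  0.1 15.4] tool shift now [  0.3 -15.4   0.2] tool shift after turn [  0.1 -15.4   0.2] turn [ 0.1 -1.3  0.6]
```

```bash
python3 -m creep '[[0.02,[0,-0.004,0],[0,0,0]],[0.02,[0,-0.004,0],[0,0,0]],[0.02,[0,-0.004,0],[0,0,0]],[0.02,[0,-0.003,0],[0,0,0]],[0.02,[0,-0.003,0],[0,0,0]]]'; python3 go.py 408 -203 104 69.3
```

```text
clock: 29.25
position: [409.4, -203.7, 105.2]
orientation: [-0.692, 0.696, -0.129, 0.141]
contact_force: [30.7, -17.8, -60.8]
grip_width: 32.3
clk 29.2 pos [ 409.4 -203.7  105.2] F [ 30.7 -17.8 -60.8] w 32.3
world d [-1.4  0.7 -1.2] tool shift now [-1.5  1.2  0.1] tool shift after turn [-1.5  1.2  0.1] turn [ 0.1 -1.3  1. ]
```

```bash
python3 -m creep '[[0.02,[0,0.001,0],[0,0,0]],[0.06,[0,0,0],[0,0,0]],[0.06,[0,0,0],[0,0,0]],[0.06,[0,0,0],[0,0,0]],[0.06,[0,-0.03,0],[0,0,0]]]'; python3 -m creep '[[0.06,[0,-0.05,0],[0,0,0]],[0.06,[0,-0.05,0],[0,0,0]],[0.06,[0,-0.05,0],[0,0,0]],[0.04,[0,-0.05,0],[0,0,0]],[0.04,[0,0,0],[0,0,0]]]'; python3 - <<'E'
from h import *
for c in("side","scene"):
    f=viewer.grab_frame(c); P=cloud(f,f["z_map"]>0)
    a=np.radians(-20.9); d=P[:,:2]-[591,-277]; x=d@[np.cos(a),np.sin(a)]; y=d@[-np.sin(a),np.cos(a)]
    for lo,hi in((-90,-40),(-40,40),(40,85)):
        k=(x>lo)&(x<hi)&(abs(y)<80)&(P[:,2]<300); print(c,lo,k.sum(),np.percentile(P[k][:,2],[2,50,98]).round(1))
    h=cv2.cvtColor(f["img"],cv2.COLOR_RGB2HSV)[f["z_map"]>0]; k=((h[:,0]<5)|(h[:,0]>175))&(h[:,1]>180)&(abs(P[:,0]-410)<40)&(abs(P[:,1]+203)<40); print("pad",k.sum(),np.median(P[k],0).round(1) if k.any() else "")
E
python3 go.py 487 212 320 22.4
```

```text
clock: 29.75
position: [408.1, -202.8, 132.3]
orientation: [-0.693, 0.695, -0.131, 0.14]
contact_force: [0.4, -0.7, 0.8]
grip_width: 60.0
clock: 30.25
position: [404.6, -201.0, 341.2]
orientation: [-0.693, 0.695, -0.129, 0.141]
contact_force: [0.6, 0.2, -1.1]
grip_width: 40.0
side -90 996 [171.4 176.3 178.8]
side -40 1422 [172.4 176.6 179.1]
side 40 695 [170.6 175.3 178.8]
pad 201 [ 405.5 -208.9  128.3]
scene -90 374 [168.6 173.7 177.3]
scene -40 674 [169.5 174.  177.5]
scene 40 407 [168.  172.7 177.2]
pad 44 [ 413.2 -199.1  126.2]
clk 30.4 pos [ 404.1 -200.7  335.4] F [ 0.4 -0.5 -0.4] w 40.1
world d [ 82.9 412.7 -15.4] tool shift now [-78.4  14.6 413.6] tool shift after turn [-350.    15.4  233.9] turn [-0.3 45.5  0.6]
```

```bash
python3 -m creep '[[0.04,[-0.012,0,0.05],[0,0,0]],[0.04,[-0.012,0,0.05],[0,0,0]],[0.04,[-0.012,0,0.05],[0,0,0]],[0.04,[-0.012,0,0.05],[0,0,0]],[0.04,[-0.012,0,0.05],[0,0,0]]]'; python3 -m creep '[[0.04,[-0.012,0,0.05],[0,0,0]],[0.04,[-0.012,0,0.05],[0,0,0]],[0.04,[-0.012,0,0.05],[0,0,0]],[0.04,[-0.012,0,0.05],[0,0,0]],[0.04,[-0.012,0,0.05],[0,0,0]]]'; python3 -m creep '[[0.04,[0,0,0],[0,8.5,0]],[0.04,[0,0,0],[0,8.5,0]],[0.04,[0,0,0],[0,8.5,0]],[0.04,[0,0,0],[0,8.5,0]],[0.04,[0,0,0],[0,8.5,0]]]'; python3 go.py 460.5 283 300 22.4
```

```text
clock: 30.85
position: [440.5, 47.2, 327.4]
orientation: [-0.692, 0.694, -0.139, 0.141]
contact_force: [1.4, -0.8, 0.2]
grip_width: 40.2
clock: 31.35
position: [476.4, 294.6, 319.1]
orientation: [-0.691, 0.696, -0.141, 0.138]
contact_force: [0.4, -0.6, 1.1]
grip_width: 40.1
clock: 31.85
position: [474.0, 300.8, 307.3]
orientation: [-0.586, 0.602, -0.387, 0.38]
contact_force: [-0.5, -0.2, 0.3]
grip_width: 39.9
clk 31.9 pos [474.  300.8 307.3] F [-0.5 -0.2  0.3] w 39.9
world d [-13.5 -17.8  -7.3] tool shift now [ 10.6   7.8 -19.4] tool shift after turn [ 11.3   7.3 -19.3] turn [1.4 1.9 0.2]
```

```bash
python3 -m creep '[[0.04,[0.011,0,-0.019],[1.4,1.9,0]],[0.04,[0,0.03,0],[0,0,0]],[0.04,[0,0.03,0],[0,0,0]],[0.04,[0,0,0],[0,0,0]]]'; python3 go.py 460.5 283 192 22.4
```

```text
clock: 32.25
position: [459.1, 281.3, 239.8]
orientation: [-0.583, 0.589, -0.395, 0.396]
contact_force: [-0.1, -0.6, 0.1]
grip_width: 39.9
clk 32.2 pos [459.1 281.3 239.8] F [-0.1 -0.6  0.1] w 39.9
world d [  1.4   1.7 -47.8] tool shift now [-1.3 47.7  2.2] tool shift after turn [-1.  47.8  2. ] turn [ 0.3 -0.4  0.3]
```

```bash
python3 -m creep '[[0.04,[-0.001,0.022,0.002],[0,0,0]],[0.04,[0,0.018,0],[0,0,0]],[0.04,[0,0.01,0],[0,0,0]],[0.04,[0,0.002,0],[0,0,0]]]';python3 go.py 460.5 283 190 22.4
```

```text
clock: 32.65
position: [460.1, 282.5, 186.5]
orientation: [-0.583, 0.589, -0.395, 0.395]
contact_force: [0.3, -0.7, 0.2]
grip_width: 40.0
clk 32.6 pos [460.1 282.5 186.5] F [ 0.3 -0.7  0.2] w 40.0
world d [0.4 0.5 3.5] tool shift now [-0.3 -3.6  0.6] tool shift after turn [-0.3 -3.5  0.6] turn [ 0.4 -0.4  0.3]
```

```bash
python3 -m creep '[[0.0,[0,-0.002,0],[0,0,0]],[0.0,[0,0,0],[0,0,0]],[0.0,[0,0,0],[0,0,0]],[0.0,[0,0,0],[0,0,0]]]'; python3 go.py 460 282.5 190 22.4; python3 -m creep '[[0,[0,-0.025,0],[0,0,0]],[0,[0,-0.035,0],[0,0,0]],[0,[0,-0.035,0],[0,0,0]],[0,[0,-0.03,0],[0,0,0]],[0,[0,0,0],[0,0,0]]]'; python3 go.py 557 16 300 4.5
```

```text
clock: 33.05
position: [460.8, 283.0, 191.3]
orientation: [-0.584, 0.589, -0.395, 0.396]
contact_force: [0.8, -0.4, 0.3]
grip_width: 13.1
clk 33.0 pos [460.8 283.  191.3] F [ 0.8 -0.4  0.3] w 13.1
world d [-0.8 -0.5 -1.3] tool shift now [ 0.1  1.3 -0.9] tool shift after turn [ 0.1  1.3 -0.9] turn [ 0.3 -0.4  0.3]
clock: 33.55
position: [460.7, 283.5, 321.8]
orientation: [-0.584, 0.589, -0.395, 0.396]
contact_force: [0.1, -0.7, -0.1]
grip_width: 13.2
clk 33.5 pos [460.7 283.5 321.8] F [ 0.1 -0.7 -0.1] w 13.2
world d [  96.3 -267.5  -21.8] tool shift now [284.   23.2 -10.8] tool shift after turn [274.2  21.8  75. ] turn [ 0.2 17.5  0.3]
```

```bash
python3 -m creep '[[0,[0.048,0,0],[0,0,0]],[0,[0.048,0,0],[0,0,0]],[0,[0.048,0,0],[0,0,0]],[0,[0.048,0,0],[0,0,0]],[0,[0.048,0,0],[0,0,0]]]'; python3 -m creep '[[0,[0.048,0,0],[0,0,0]],[0,[0.048,0,0],[0,0,0]],[0,[0.04,0,0],[0,8,0]],[0,[0,0,0],[0,8.5,0]],[0,[0,0,0],[0,0,0]]]'; python3 - <<'E'
from w import *
save(f,"w4.png"); np.save("/tmp/P.npy",P)
k=(P[:,2]>37)&(P[:,2]<48)&(P[:,0]>490)&(P[:,1]>-70)&(P[:,1]<115)&(P[:,0]<760); rect(P[k],"rack")
# centreline bands: hist of low points (groove floor) along x per y band
for y0 in(-25,-10,5,20,35,50):
    b=(abs(P[:,1]-y0)<5)&(P[:,0]>500)&(P[:,0]<740); hi=b&(P[:,2]>38)&(P[:,2]<48); xs=np.sort(P[hi][:,0]); g=np.diff(xs); i=np.nonzero(g>8)[0]
    print(y0,np.round([xs[0]]+[q for j in i for q in(xs[j],xs[j+1])]+[xs[-1]],1))
E
python3 go.py 557 16 300 4.5
```

```text
clock: 34.05
position: [551.9, 58.8, 323.3]
orientation: [-0.587, 0.589, -0.392, 0.393]
contact_force: [1.1, 0.3, 0.0]
grip_width: 13.4
clock: 34.55
position: [606.2, -78.7, 320.8]
orientation: [-0.52, 0.524, -0.476, 0.477]
contact_force: [-0.4, 0.4, -0.3]
grip_width: 12.9
rack 9307 c [639.5  14.8] sz [233.4 123.4] ang 3.6 z [37.9 42.  43.7]
-25 [527.6 547.3 571.3 605.  627.7 663.2 687.  705.2]
-10 [525.5 544.6 568.5 604.2 627.6 661.5 685.  704.5]
5 [525.4 543.6 568.4 602.7 624.8 659.8 683.9 702.8 722.8 725.5]
20 [523.1 543.8 566.9 601.3 624.  659.2 682.5 702.4 725.7 725.9]
35 [521.7 541.  564.9 599.8 622.9 657.7 680.7 700.9]
50 [521.  542.  564.3 598.3 620.6 656.4 680.1 699.5]
clk 34.6 pos [606.1 -78.4 320.6] F [ 0.5  0.1 -0.3] w 13.6
world d [-49.1  94.4 -20.6] tool shift now [-98.8  20.3 -39.7] tool shift after turn [-97.9  20.6 -41.5] turn [0.2 1.1 0.3]
```

View pics/w4.png

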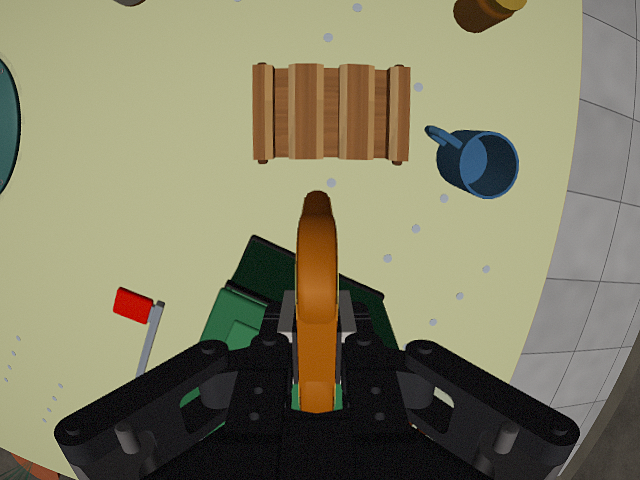

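```bash
python3 -m creep '[[0,[-0.035,0,-0.015],[0.2,0.6,0.3]],[0,[-0.035,0,-0.015],[0,0,0]],[0,[-0.025,0.03,-0.01],[0,0,0]],[0,[0,0.04,0],[0,0,0]],[0,[0,0.03,0],[0,0,0]]]'; python3 go.py 555 13.5 135 5
```

```text
clock: 35.1
position: [555.5, 19.1, 221.8]
orientation: [0.531, -0.526, 0.468, -0.472]
contact_force: [0.3, -0.2, -1.2]
grip_width: 13.2
clk 35.1 pos [555.5  19.1 221.8] F [ 0.3 -0.2 -1.2] w 13.2
world d [ -0.5  -5.6 -86.8] tool shift now [ 5.6 86.8 -1.9] tool shift after turn [ 5.6 86.8 -1. ] turn [-0.5  1.6 -0. ]
```

```bash
python3 -m creep '[[0,[0.005,0.03,-0.001],[-0.5,1.6,0]],[0,[0,0.03,0],[0,0,0]],[0,[0,0.02,0],[0,0,0]],[0,[0,0,0],[0,0,0]]]'; python3 go.py 555 13.5 115 5
```

```text
clock: 35.5
position: [551.7, 18.4, 135.1]
orientation: [-0.527, 0.528, -0.472, 0.47]
contact_force: [-1.0, -0.2, -1.1]
grip_width: 13.6
clk 35.5 pos [551.7  18.4 135.1] F [-1.  -0.2 -1.1] w 13.6
world d [  3.3  -4.9 -20.1] tool shift now [ 5.3 20.   2.8] tool shift after turn [ 5.2 20.1  2.9] turn [ 0.2  1.5 -0.1]
```

```bash
python3 -m creep '[[0,[0.005,0.004,0.003],[0,1.5,0]],[0,[0,0.008,0],[0,0,0]],[0,[0,0.008,0],[0,0,0]],[0,[0,0,0],[0,0,0]]]'; python3 go.py 555 13.5 76 5; python3 - <<'E'
from h import *
f=viewer.grab_frame("side"); save(f,"side3.png",(280,170,420,290),5)
E
```

```text
clock: 35.9
position: [556.4, 14.6, 117.1]
orientation: [0.523, -0.522, 0.476, -0.476]
contact_force: [-0.4, 0.3, -0.3]
grip_width: 13.1
clk 35.9 pos [556.4  14.6 117.1] F [-0.4  0.3 -0.3] w 13.1
world d [ -1.4  -1.1 -41.1] tool shift now [ 1.  41.1 -1.5] tool shift after turn [ 0.9 41.1 -1.5] turn [-0.   0.3 -0.1]
```

View pics/side3.png

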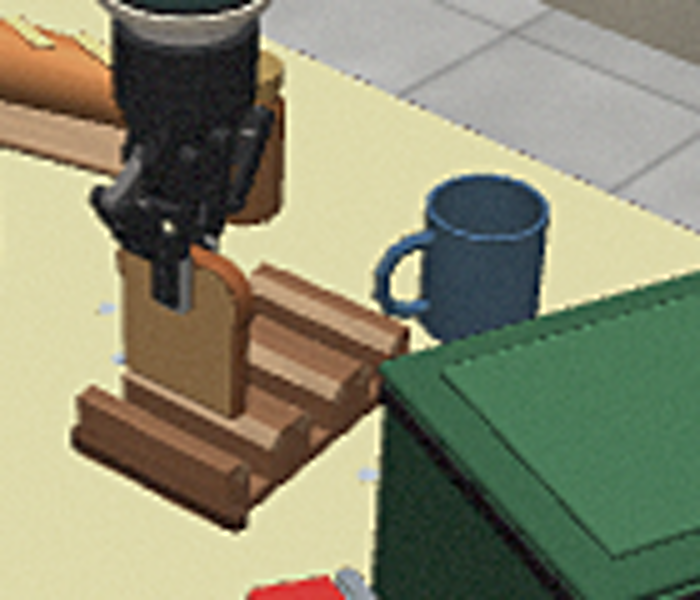

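```bash
python3 -m creep '[[0,[0.001,0.006,-0.001],[0,0,0]],[0,[0,0.006,0],[0,0,0]],[0,[0,0.006,0],[0,0,0]],[0,[0,0.006,0],[0,0,0]]]'; python3 go.py 555 13.5 76 5;python3 -m creep '[[0,[0,0.006,0],[0,0,0]],[0,[0,0.006,0],[0,0,0]],[0,[0,0.003,0],[0,0,0]],[0,[0,0.002,0],[0,0,0]]]'; python3 go.py 555 13.5 76 5
```

```text
clock: 36.35
position: [556.4, 13.3, 93.7]
orientation: [0.524, -0.521, 0.475, -0.477]
contact_force: [0.9, 0.4, -0.2]
grip_width: 13.3
clk 36.4 pos [556.4  13.3  93.7] F [ 0.9  0.4 -0.2] w 13.3
world d [ -1.4   0.2 -17.7] tool shift now [-0.3 17.7 -1.5] tool shift after turn [-0.3 17.7 -1.4] turn [-0.2  0.3 -0. ]
clock: 36.75
position: [556.3, 13.6, 74.7]
orientation: [0.524, -0.521, 0.476, -0.477]
contact_force: [-6.1, 6.0, 27.0]
grip_width: 13.4
clk 36.8 pos [556.3  13.6  74.7] F [-6.1  6.  27. ] w 13.4
world d [-1.3 -0.1  1.3] tool shift now [-0.  -1.3 -1.3] tool shift after turn [-0.  -1.3 -1.3] turn [-0.2  0.3 -0.1]
```

```bash
python3 -m creep '[[0.035,[0,-0.001,0],[0,0,0]],[0.035,[0,0,0],[0,0,0]],[0.035,[0,0,0],[0,0,0]],[0.035,[0,-0.02,0],[0,0,0]],[0.035,[0,-0.05,0],[0,0,0]]]'; python3 -m creep '[[0.04,[0,-0.05,0],[0,0,0]],[0.04,[0,-0.05,0],[0,0,0]],[0.04,[0,-0.05,0],[0,0,0]],[0.04,[0,0,0],[0,0,0]]]'; python3 go.py 534.5 314 300 22.4
```

```text
clock: 37.25
position: [553.6, 13.6, 140.8]
orientation: [-0.522, 0.524, -0.478, 0.474]
contact_force: [0.9, 0.7, 1.3]
grip_width: 34.6
clock: 37.65
position: [554.4, 13.2, 300.4]
orientation: [0.523, -0.522, 0.477, -0.476]
contact_force: [0.3, 0.2, 0.2]
grip_width: 39.8
clk 37.6 pos [554.4  13.2 300.4] F [0.3 0.2 0.2] w 39.8
world d [-19.9 300.8  -0.4] tool shift now [-301.4    0.8    8. ] tool shift after turn [-285.7    0.4   96.2] turn [ -0.  -17.1  -0.1]
```

```bash
python3 -m creep '[[0.04,[-0.046,-0.003,0.001],[0,0,0]],[0.04,[-0.046,-0.003,0.001],[0,0,0]],[0.04,[-0.046,-0.003,0.001],[0,0,0]],[0.04,[-0.046,0,0.001],[0,0,0]],[0.04,[-0.046,0,0.001],[0,0,0]]]'; python3 -m creep '[[0.04,[-0.046,0,0.001],[0,0,0]],[0.04,[-0.025,0,0.001],[0,-8.5,0]],[0.04,[0,0,0],[0,-8.5,0]],[0.04,[0,0,0],[0,0,0]]]'; python3 go.py 534.5 314 250 22.4
```

```text
clock: 38.15
position: [539.0, 245.1, 312.8]
orientation: [0.522, -0.519, 0.477, -0.48]
contact_force: [1.2, 0.2, 0.3]
grip_width: 40.6
clock: 38.55
position: [532.9, 324.9, 311.6]
orientation: [0.59, -0.587, 0.391, -0.394]
contact_force: [1.2, -0.2, 0.1]
grip_width: 39.9
clk 38.5 pos [532.9 324.9 311.6] F [ 1.2 -0.2  0.1] w 39.9
world d [  1.6 -10.9 -61.6] tool shift now [10.6 61.6 -3. ] tool shift after turn [10.7 61.6 -2.7] turn [-0.3  0.2  0. ]
```

```bash
python3 -m creep '[[0.04,[0.01,0,-0.003],[0,0,0]],[0.04,[0,0.03,0],[0,0,0]],[0.04,[0,0.03,0],[0,0,0]],[0.04,[0,0,0],[0,0,0]]]'; python3 go.py 534.5 314 192 22.4
```

```text
clock: 38.95
position: [535.2, 310.5, 251.1]
orientation: [0.586, -0.583, 0.396, -0.4]
contact_force: [-0.1, 0.2, 0.1]
grip_width: 39.9
clk 39.0 pos [535.2 310.5 251.1] F [-0.1  0.2  0.1] w 39.9
world d [ -0.7   3.5 -59.1] tool shift now [-3.6 59.1  0.2] tool shift after turn [-3.5 59.1  0.7] turn [-0.4 -0.9  0.1]
```

```bash
python3 -m creep '[[0.04,[-0.003,0.025,0],[-0.4,-0.9,0]],[0.04,[0,0.02,0],[0,0,0]],[0.04,[0,0.012,0],[0,0,0]],[0.04,[0,0,0],[0,0,0]]]'; python3 go.py 534.5 314 192 22.4
```

```text
clock: 39.35
position: [536.3, 310.0, 198.3]
orientation: [0.586, -0.584, 0.396, -0.398]
contact_force: [-0.8, -1.2, -0.6]
grip_width: 40.1
clk 39.4 pos [536.3 310.  198.3] F [-0.8 -1.2 -0.6] w 40.1
world d [-1.8  4.  -6.3] tool shift now [-4.4  6.3 -0.2] tool shift after turn [-4.4  6.3 -0.1] turn [-0.3 -0.7  0.1]
```

```bash
python3 -m creep '[[0.04,[-0.004,0.008,0],[0,-0.7,0]],[0.0,[0,0,0],[0,0,0]],[0.0,[0,0,0],[0,0,0]],[0.0,[0,0,0],[0,0,0]],[0.0,[0,0,0],[0,0,0]]]'; python3 go.py 534.5 314 192 22.4; python3 -m creep '[[0,[0,-0.025,0],[0,0,0]],[0,[0,-0.035,0],[0,0,0]],[0,[0,-0.035,0],[0,0,0]],[0,[0,-0.03,0],[0,0,0]],[0,[0,0,0],[0,0,0]]]'; python3 go.py 670.5 23.5 300 22.4
```

```text
clock: 39.85
position: [536.0, 314.1, 194.6]
orientation: [0.59, -0.584, 0.392, -0.396]
contact_force: [-0.1, -0.0, -1.0]
grip_width: 13.1
clk 39.9 pos [536.  314.1 194.6] F [-0.1 -0.  -1. ] w 13.1
world d [-1.5 -0.1 -2.6] tool shift now [-0.5  2.6 -1.5] tool shift after turn [-0.5  2.6 -1.4] turn [-0.6 -0.1  0. ]
clock: 40.35
position: [534.2, 313.5, 324.0]
orientation: [0.589, -0.585, 0.392, -0.396]
contact_force: [0.8, 0.0, -0.1]
grip_width: 13.7
clk 40.4 pos [534.2 313.5 324. ] F [ 0.8  0.  -0.1] w 13.7
world d [ 136.3 -290.   -24. ] tool shift now [320.   24.4  16. ] tool shift after turn [320.1  24.   15.5] turn [-0.5 -0.1  0.1]
```

```bash
python3 -m creep '[[0,[0.048,0,0.002],[0,0,0]],[0,[0.048,0,0.002],[0,0,0]],[0,[0.048,0,0.002],[0,0,0]],[0,[0.048,0,0.002],[0,0,0]],[0,[0.048,0,0.002],[0,0,0]]]'; python3 -m creep '[[0,[0.048,0.01,0.002],[0,0,0]],[0,[0.02,0.01,0.002],[-0.5,8.5,0]],[0,[0,0.02,0],[0,8.5,0]],[0,[0,0.02,0],[0,0,0]],[0,[0,0,0],[0,0,0]]]'; python3 go.py 670.5 23.5 140 5
```

```text
clock: 40.85
position: [635.8, 93.6, 323.8]
orientation: [0.592, -0.586, 0.39, -0.393]
contact_force: [-0.5, -0.2, -0.2]
grip_width: 13.1
clock: 41.35
position: [668.0, 23.3, 258.6]
orientation: [-0.52, 0.521, -0.48, 0.478]
contact_force: [-0.6, -0.4, -0.8]
grip_width: 13.1
clk 41.4 pos [668.   23.3 258.6] F [-0.6 -0.4 -0.8] w 13.1
world d [   2.5    0.2 -118.6] tool shift now [1.000e-01 1.186e+02 2.900e+00] tool shift after turn [  0.  118.6   2.6] turn [ 0.2 -0.2 -0. ]
```

```bash
python3 -m creep '[[0,[0,0.035,0.003],[0,0,0]],[0,[0,0.04,0],[0,0,0]],[0,[0,0.03,0],[0,0,0]],[0,[0,0.015,0],[0,0,0]],[0,[0,0,0],[0,0,0]]]'; python3 go.py 671 23.5 110 5; python3 - <<'E'
from h import *
f=viewer.grab_frame("scene"); save(f,"scene3.png",(230,190,370,330),4)
E
```

```text
clock: 41.85
position: [671.7, 24.6, 139.3]
orientation: [0.522, -0.521, 0.477, -0.478]
contact_force: [-0.4, -0.1, 0.7]
grip_width: 13.0
clk 41.9 pos [671.7  24.6 139.3] F [-0.4 -0.1  0.7] w 13.0
world d [ -0.7  -1.1 -29.3] tool shift now [ 1.  29.3 -0.9] tool shift after turn [ 1.  29.3 -0.8] turn [-0.1 -0.  -0. ]
```

View pics/scene3.png

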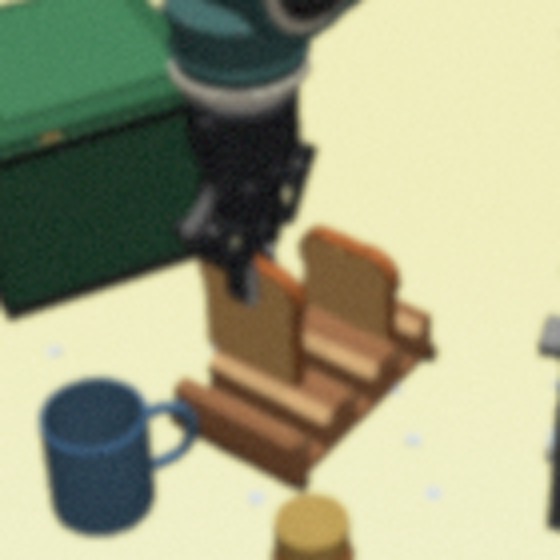

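```bash
python3 -m creep '[[0,[0,0.01,-0.001],[0,0,0]],[0,[0,0.01,0],[0,0,0]],[0,[0,0.008,0],[0,0,0]],[0,[0,0.006,0],[0,0,0]],[0,[0,0.006,0],[0,0,0]]]'; python3 go.py 671 23.5 80 5;python3 -m creep '[[0,[0,0.006,0],[0,0,0]],[0,[0,0.006,0],[0,0,0]],[0,[0,0.004,0],[0,0,0]]]'; python3 go.py 671 23.5 80 5
```

```text
clock: 42.4
position: [673.7, 24.7, 104.3]
orientation: [0.524, -0.519, 0.475, -0.48]
contact_force: [-0.4, -0.4, -0.8]
grip_width: 13.2
clk 42.4 pos [673.7  24.7 104.3] F [-0.4 -0.4 -0.8] w 13.2
world d [ -2.7  -1.2 -24.3] tool shift now [ 1.  24.2 -3.1] tool shift after turn [ 1.  24.3 -2.8] turn [-0.6  0.   0. ]
clock: 42.7
position: [673.3, 24.5, 91.3]
orientation: [0.524, -0.519, 0.475, -0.48]
contact_force: [-2.0, 0.7, 0.2]
grip_width: 13.4
clk 42.7 pos [673.3  24.5  91.3] F [-2.   0.7  0.2] w 13.4
world d [ -2.3  -1.  -11.3] tool shift now [ 0.8 11.3 -2.5] tool shift after turn [ 0.8 11.3 -2.4] turn [-0.6  0.   0.1]
```

```bash
python3 -m creep '[[0,[0,0.005,-0.002],[-0.5,0,0]],[0,[0,0.005,0],[0,0,0]],[0,[0,0.004,0],[0,0,0]],[0,[0,0.003,0],[0,0,0]]]'; python3 go.py 671 23.5 80 5
```

```text
clock: 43.1
position: [672.0, 24.3, 78.1]
orientation: [0.522, -0.521, 0.477, -0.479]
contact_force: [-19.9, 0.4, 44.0]
grip_width: 13.3
clk 43.1 pos [672.   24.3  78.1] F [-19.9   0.4  44. ] w 13.3
world d [-1.  -0.8  1.9] tool shift now [ 0.8 -1.9 -1. ] tool shift after turn [ 0.8 -1.9 -1. ] turn [-0.2  0.   0.1]
```

Seated. Release, retreat and do the final checks.

```bash
python3 -m creep '[[0.035,[0,-0.002,0],[0,0,0]],[0.035,[0,0,0],[0,0,0]],[0.035,[0,0,0],[0,0,0]],[0.035,[0,-0.02,0],[0,0,0]],[0.035,[0,-0.05,0],[0,0,0]]]'; python3 -m creep '[[0.04,[0,-0.05,0],[0,0,0]],[0.04,[0,-0.05,0],[0,0,0]],[0.04,[0.04,-0.05,-0.04],[0,0,0]],[0.04,[0.04,-0.02,-0.04],[0,0,0]],[0.04,[0.02,0,0],[0,0,0]]]'; python3 - <<'E'
from w import *
print(np.round(state()["position"]))
def stat(P,n):
    u=np.array([np.cos(np.radians(5)),np.sin(np.radians(5))]); d=P[:,:2]-[612.7,18.5]; x=d@u; y=d@[-u[1],u[0]]
    for g in(-58,0,58):
        k=(abs(x-g)<22)&(abs(y)<50)&(P[:,2]>60)&(P[:,2]<150)
        if k.sum()>20: t=k&(P[:,2]>np.percentile(P[k][:,2],97)-12); print(n,g,k.sum(),"ztop",np.percentile(P[k][:,2],[97,99.5]).round(1)); rect(P[t],"  top")
    a=np.radians(-20.9); d=P[:,:2]-[591,-277]; x=d@[np.cos(a),np.sin(a)]; y=d@[-np.sin(a),np.cos(a)]
    for lo,hi in((-90,-40),(40,85)):
        k=(x>lo)&(x<hi)&(abs(y)<80)&(P[:,2]>120)&(P[:,2]<260); print(" lid",lo,np.median(P[k][:,2]).round(1) if k.any() else "")
stat(P,"wrist")
for c in("side","scene"):
    f=viewer.grab_frame(c); save(f,c+"_end.png"); stat(cloud(f,f["z_map"]>0),c)
E
```

```text
clock: 43.6
position: [669.3, 24.4, 143.3]
orientation: [-0.519, 0.523, -0.479, 0.476]
contact_force: [0.9, -0.2, 0.7]
grip_width: 35.2
clock: 44.1
position: [616.9, -60.7, 302.7]
orientation: [-0.521, 0.523, -0.477, 0.476]
contact_force: [-0.3, 0.6, -0.4]
grip_width: 40.3
[618. -63. 301.]
wrist -58 1861 ztop [110.4 111.2]
  top 1394 c [556.3  13.4] sz [15.2 83.3] ang 5.2 z [101.  108.3 110.4]
wrist 58 1937 ztop [110.7 111.4]
  top 1396 c [671.4  24.2] sz [15.1 83.4] ang 5.1 z [101.3 108.3 110.6]
 lid -90 177.4
 lid 40 176.9
side -58 425 ztop [109.3 110.6]
  top 145 c [556.4   9.9] sz [18.1 83. ] ang 6.1 z [ 98.6 106.  109.8]
side 58 390 ztop [109.1 111.1]
  top 135 c [671.1  19.8] sz [19.1 83.1] ang 5.6 z [ 97.6 105.1 109.8]
 lid -90 176.4
 lid 40 175.2
scene -58 347 ztop [108.1 109.7]
  top 122 c [560.2  15.8] sz [18.  80.7] ang 7.4 z [ 97.  103.6 108.5]
scene 58 380 ztop [108.3 109.8]
  top 139 c [675.3  25.5] sz [18.7 83. ] ang 2.8 z [ 97.8 103.9 108.7]
 lid -90 173.6
 lid 40 173.0
```

View pics/side_end.png

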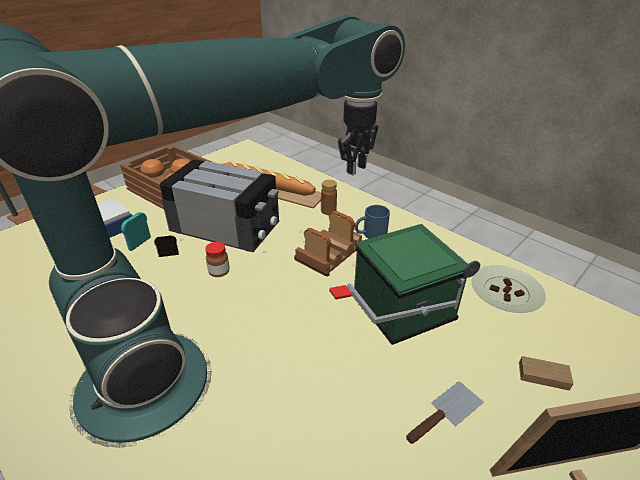

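```bash
python3 - <<'E'
from plant import workorder
print(workorder.close_job())
E
```

```text
the job is handed in; nothing more can be done
None
```

The job is done and handed in at about 44 s of the 208 s allowed. I pressed the lever right down, and with the lid standing raised I put both baguette ends and the burnt slice in the bin. I then lifted the lever to its upper stop to close the lid. The two golden slices, the only ones in the toaster, now stand in the outer grooves (groove1 and groove3).

**Last checks:**
- **Toast:** both tops measured about 110 mm above the table in the wrist view (68 mm above the wood). They are square to the grooves and within about 1 mm of where I measured the grooves. The side view agreed to within about 5 mm along the groove. The scene camera read 3 to 4 mm off in position and about 1 mm lower, which is its usual offset.
- **Bin:** the lid and lever pad read the same heights as at the start, so the lid is fully closed. Before closing, the waste inside reached about 103 mm, below the 160 mm rim.
- **Other things:** in the final side picture the toaster is empty, no ends are left on the table, and the jars, mug and spatula look unmoved. I judged that by eye and did not measure their positions.

**What did not go smoothly:**
- The burnt slice first stood on top of the two ends, sticking out above the rim. I toppled it inside the bin with shut fingers.
- I gripped one end and the lever pad too high the first time and took both again lower.
- The finger force peaked at about 75 N at the lever stops, below the 120 N wrist limit.

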